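Brush out a lamp glass and fit it over its candle

ROBOT

A 7-joint arm with a two-finger parallel gripper is mounted at the origin on the work surface. World frame = base frame: x ahead of the robot, y to its left, z up, the work surface at z = 0. Lengths are in m, angles in rad, forces in N, time in s.
With the tool pointing down it reaches from about 0.4 to 0.85 m from the base axis. Payload 4.5 kg.
Tool frame: the origin (TCP) lies at the very end of the fingers, on their centre line; the grasp point (between the pads) lies 19 mm behind it; x points along the fingers, y is the direction in which the jaws open and shut, and the axes are right-handed (so a half turn about x gives the same grasp; the last joint's range is limited). The gripper opens to 88 mm and grips with 3 to 60 N. Pads are 18 mm wide; open, the fingers measure 123 mm over their backs; the gripper's body (75 mm by 187 mm) begins 45 mm behind the grasp point.
Start: joints at [-1.194, 0.689, -0.195, 1.565, 0.157, 0.902, -0.215], TCP at [0.21, 0.589, 0.239] pointing down, gripper open.
Joint ranges: [-3.01, 3.01], [-0.46, 2.08], [-1.47, 1.51], [0.13, 2.56], [-1, 4.14], [0.04, 2.09], [-2.66, 2.66]. Speed limits (rad/s): [2.57, 2.57, 3.14, 3.14, 3.14, 3.14, 3.14].

INTERFACE

Orientations are given as a unit quaternion [x, y, z, w].
In Python, from bench import state, snapshot, env, finder gives the robot as it stands. The module is installed in compiled form; this text tells all that it offers.
- The arm moves only by the tool move_arm, never from a script. Its argument "deltas" is a list of rows, each a list of 2 entries, a list of its own where there are three numbers: the shift along the world's x, y, z in mm, then the turn, a rotation vector about the world's x, y, z in rad. In form: [[[dx, dy, dz], [wx, wy, wz]], ...]. A call has 1 to 8 rows; each row shifts and turns the commanded pose from where the row before left it; what a row does not reach is not made up. A row lasts 1/12 s, in which the tool goes at most 41.7 mm and 7.16 degrees, less where a joint would pass 70% of its speed; a pose out of reach is approached as far as the arm can. A call is refused whole if a number of a shift passes 41.7 or a number of a turn 0.125, either way. A call with a gripper value outside its range is refused whole. "hand" is the opening in per cent of the stroke, from 0 (shut) to 100 (fully open), set as the call begins (left out, the last holds). The fingers move at their own pace and stop on an object; the grip force is fixed at half the most. Time passes only in rows, so rows that do not move let the fingers close. It gives the time, the measured TCP pose, the force and the opening at its end, in the units of the state.
- state(): the state, without advancing time (a new reading comes with each control period).
- snapshot(name): name is "side" or "top"; returns a dict with "color" (480x640x3 uint8, red, green, blue), "intrinsics" (3x3 intrinsics, pixels), "R" (3x3) and "t" (3): a world point X has camera coordinates R X + t. Camera axes: x right, y down, z forward; pixel columns grow to the right and rows downward; lengths in m; the calibration is good to about 2 mm. A picture is of the moment at which its call begins. There is no depth.
- env.hand_in(): hands the job in, once; it reports no verdict.
Trained networks look in the newest picture that a camera, given by its name, has taken for a name from the list of things; names that differ only in an ending like _2 or _b are one class to them, and where a whole thing is asked for, a point or a joint stands for the part that bears it (a point fixed in the world has none). Each returns a list of dicts, best first, with "score" (0 to 1); they miss things now and then, are a little off and sometimes report something else, mostly with a low value. They report only what shows in the picture. A call takes as long as a camera call.
- finder.cut_out(camera, name): "pixels" (480x640 bool, what is visible of it) and "box" ([left, top, right, bottom] in pixels, round what is visible of it).
- finder.place_of(camera, name): "pixel" ([column, row] in pixels: a listed point, or the origin of a listed thing).
The state is a dict: "t": time; "joints": joint angles; "dq": joint speeds; "joint_efforts": joint torques, N m; "eef_pos": TCP position; "tool_rot": TCP orientation; "ft_force": force on the tool from outside, world axes, zero at the start; "moment": the same for the moment, N m; "finger_gap": finger opening in m.
Only numpy, scipy, OpenCV 4.12 (cv2) and the standard library are available. Lean on these libraries where they do the work, as an engineer would, in place of code of your own. Each camera call takes 0.05 s, during which the arm holds its last target.

TASK

Get the candle lamp ready for the stall: with the long brush from the blue jar, sweep the inside of the amber glass shade where it stands, all the way down and all the way up to the rim, two full down-and-up strokes, then stand the brush back in its jar. Then slide the clean shade down over the candle until it sits flat on the brass base; do not drop or knock over the glass, and leave the other wares where they are.

Things in the scene. Friction and masses are not known exactly. Their poses are not given: they have to be found in the camera images.
- brush: Brush, 200 mm, 0.14 kg, round about z; stands head down in the jar. Origin: centre of its flat foot (free end of the head), z up towards the handle. From the foot: cream bristle head 0-75 mm (firm core 50 mm wide, 42 at the foot; soft bristle tips 60 mm wide, without resistance), wire stem 7 mm thick to 104, brass ferrule 25 mm wide to 112, round brown wooden handle 22 mm thick to 200.
- brush_grip (a point): Point on the axis of the brush handle, 160 mm above the foot. Held here from above, the head reaches the bottom of the standing shade with the fingertips clear of its rim.
- shade: Amber glass shade with two gold bands: straight upright sleeve, open at both ends, 120 mm tall, 68 mm outside and 62 mm inside diameter, 0.28 kg, standing loose on the table. Origin: centre of its lower end, z up. Grip it across the outside, from above. Inside it the 60 mm bristles sweep the whole wall when the brush moves along the axis.
- shade_rim (a point): Centre of the shade's upper rim, 120 mm above its lower end. The 75 mm bristle head reaches the rim when the brush foot is 45 mm or more above the shade's lower end, and the bottom when the foot is within 20 mm of it; the head is out of the shade at 120 mm.
- lamp: Loose candle lamp, 0.95 kg: round brass base 116 mm wide, finger loop on its -x side (to 96 mm from the axis, 50 mm high), ivory candle fixed upright in the middle. Origin: centre of the underside, z up. Candle 50 mm thick, bevelled top at 100 mm, wick to 107 mm. At its foot a boss 57 mm thick, 18 to 32 mm above the origin with a bevelled top, centres the shade.
- lamp_seat (a point): On the lamp's axis, 18 mm above its origin: level of the flat brass flange (90 mm wide) around the boss. With the shade fully home its origin is here.
- jar: Blue glazed stoneware brush jar with a white rim, loose, 0.75 kg, 72 mm outside, 60 mm inside diameter, 76 mm tall. Origin: centre of its underside; inner floor 6 mm above it. The brush stands in it head down.
- cup_a: Bystander: white espresso cup with red rim, 60 mm across, 58 mm tall, loose. Origin: centre of its underside.
- cup_b: Bystander: a second cup like cup_a.
- bowl: Bystander: white lidded sugar bowl with gold knob, 112 mm across, 84 mm tall, loose. Origin: centre of its underside.
- frame: Bystander: gilt picture frame lying flat, 200 x 260 mm, 33 mm thick, loose. Origin: centre of its underside.

How it is judged:
By the outcome, as a careful person would: the job done as asked, in the order asked, and still so for the second after the job is handed in, with the robot touching nothing.
It also fails if it takes over 72 s, if anything falls off the work surface, if the arm or the gripper's body presses on something with over 40 N, if the wrist force passes 120 N, or if a joint passes its speed limit or range.

## Working session

There is one attempt and no reset: what is moved stays moved. The work goes in short steps, Python scripts to look and compute and a tool call to move; the robot and the scene stay as the last step left them, time stands still between calls to the robot, and variables do not carry over. Pictures are saved under pics/ and viewed, and the job is handed in when it is done.

Besides the shell and the picture viewer there is one more tool, called after ">>>" as name(argument=value, ...), one argument or row to a line, values as JSON. move_arm: Moves the arm, as the interface text tells. Its arguments: {"type":"object","properties":{"deltas":{"type":"array","items":{"type":"array"}},"hand":{"type":"number"}},"required":["deltas"]}

```bash
mkdir -p pics; python3 - <<'E'
from bench import state,snapshot,finder
import cv2,numpy as np,pickle
s=state();print({k:np.round(v,3).tolist() for k,v in s.items()})
for c in ("side","top"):
    d=snapshot(c);cv2.imwrite(f"pics/{c}0.png",d["color"][:,:,::-1]);pickle.dump(d,open(f"{c}.pkl","wb"))
    print(c,d["intrinsics"].round(1).tolist(),d["R"].round(4).tolist(),d["t"].round(4).tolist())
    for n in ["brush","brush_grip","shade","shade_rim","lamp","lamp_seat","jar","cup_a","bowl","frame"]:
        print(n,[(np.round(r["pixel"],1).tolist(),round(r["score"],2)) for r in finder.place_of(c,n)][:3])
E
```

```text
{'t': 0.0, 'joints': [-1.194, 0.69, -0.195, 1.566, 0.157, 0.903, -0.215], 'dq': [-0.001, 0.0, -0.002, -0.0, 0.001, 0.001, 0.0], 'joint_efforts': [-0.0, -52.755, -1.267, -15.342, -0.053, 0.006, 0.0], 'eef_pos': [0.21, 0.588, 0.238], 'tool_rot': [0.12, 0.697, -0.121, 0.697], 'ft_force': [0.142, -0.733, 0.353], 'moment': [-0.02, 0.009, 0.022], 'finger_gap': 0.088}
side [[534.8, 0.0, 313.0], [0.0, 534.8, 237.1], [0.0, 0.0, 1.0]] [[-0.8073, -0.5901, 0.0087], [-0.4165, 0.5592, -0.7168], [0.4182, -0.5823, -0.6972]] [0.5221, 0.3599, 0.6695]
brush [([381.5, 331.8], 0.98)]
brush_grip [([391.2, 268.2], 0.93), ([224.0, 295.8], 0.26)]
shade [([430.7, 219.5], 0.71), ([252.1, 445.5], 0.33)]
shade_rim [([440.0, 174.2], 0.98)]
lamp [([254.3, 451.5], 0.9)]
lamp_seat [([248.0, 445.9], 0.7), ([381.6, 331.9], 0.4)]
jar [([377.9, 339.2], 0.68)]
cup_a [([360.2, 249.7], 0.88), ([317.7, 377.3], 0.65)]
bowl [([225.2, 296.2], 0.89)]
frame [([302.8, 208.8], 0.86)]
top [[606.6, 0.0, 320.7], [0.0, 606.6, 236.7], [0.0, 0.0, 1.0]] [[-0.0065, -0.9999, -0.0086], [-0.9819, 0.008, -0.189], [0.1891, 0.0072, -0.9819]] [0.0124, 0.6322, 0.9932]
brush [([313.6, 317.4], 0.94)]
brush_grip [([311.0, 311.2], 0.97)]
shade [([481.1, 283.6], 0.62)]
shade_rim [([504.4, 274.9], 0.89)]
lamp [([170.3, 295.2], 0.59)]
lamp_seat [([167.3, 297.5], 0.82)]
jar [([315.9, 319.1], 0.58)]
cup_a [([392.9, 245.1], 0.59), ([252.8, 295.7], 0.55)]
bowl [([267.5, 175.2], 0.83)]
frame [([409.0, 163.6], 0.67)]
```

View pics/side0.png

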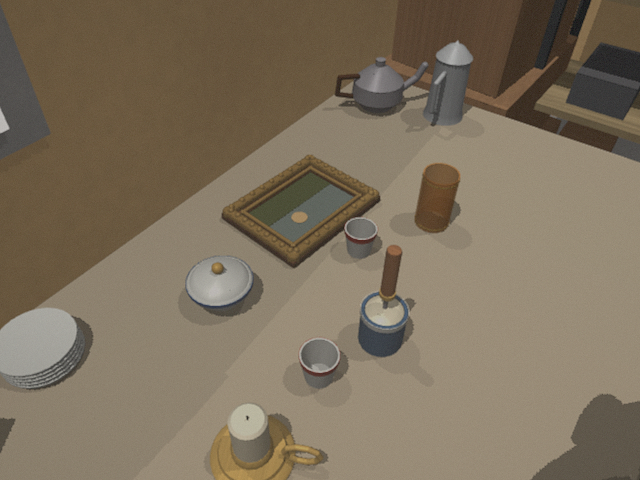

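View pics/top0.png

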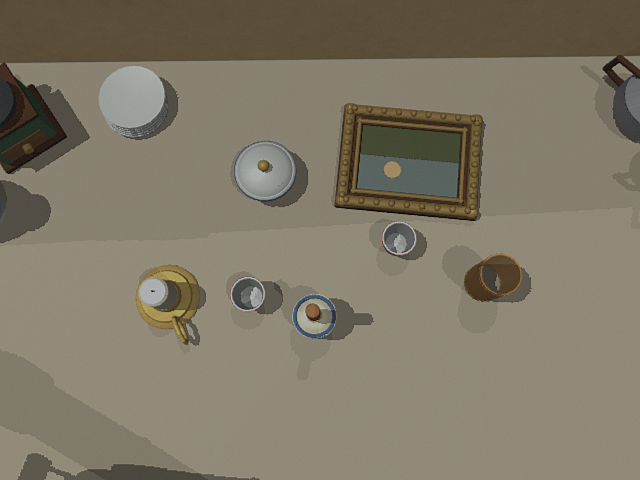

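The side view has the brush in the jar near (382,320), the shade at (437,200) and the lamp at (252,450). The top view shows them at (314,315), (492,278) and (167,297). Next I'll triangulate and fit silhouettes.

```bash
cat > h.py <<'E'
from bench import state,snapshot,finder
import cv2,numpy as np,pickle
from scipy.optimize import minimize,least_squares
def proj(d,X):
    X=np.atleast_2d(X);c=X@np.array(d["R"]).T+d["t"];p=c@np.array(d["intrinsics"]).T;return p[:,:2]/p[:,2:]
def tri(ds,ps):
    A=[]
    for d,p in zip(ds,ps):
        P=d["intrinsics"]@np.c_[d["R"],d["t"]]
        A+= [p[0]*P[2]-P[0],p[1]*P[2]-P[1]]
    v=np.linalg.svd(np.array(A))[2][-1];X=v[:3]/v[3]
    return X,[np.linalg.norm(proj(d,X)[0]-p) for d,p in zip(ds,ps)]
a=np.linspace(0,2*np.pi,72,endpoint=False)
def circ(x,y,z,r): return np.c_[x+r*np.cos(a),y+r*np.sin(a),z+0*a]
def hullmask(d,pts,S=4):
    p=proj(d,pts);h=cv2.convexHull((p*16).round().astype(np.int32))
    m=np.zeros((480,640),np.uint8);cv2.fillConvexPoly(m,h,1,cv2.LINE_8,4);return m>0
def fit(ds,ms,x0,prof,z0=0):
    # prof: list of (z,r)
    def f(q,full=False):
        o=[]
        for d,m in zip(ds,ms):
            k=hullmask(d,np.vstack([circ(q[0],q[1],z0+z,r) for z,r in prof]))
            o.append((k&m).sum()/max(1,(k|m).sum()))
        return o if full else -np.mean(o)
    r=minimize(f,x0,method="Nelder-Mead",options=dict(initial_simplex=[x0,[x0[0]+.01,x0[1]],[x0[0],x0[1]+.01]],xatol=1e-4,fatol=1e-5))
    return r.x,f(r.x,True)
E
python3 - <<'E'
from h import *
ds=[snapshot(c) for c in("side","top")]
def best(n):
    return [finder.place_of(c,n)[0]["pixel"] for c in("side","top")]
for n in ["brush","brush_grip","shade","shade_rim","lamp","lamp_seat","jar","bowl","frame"]:
    X,e=tri(ds,best(n));print(n,X.round(4),np.round(e,1))
for n,prof in dict(shade=[(0,.034),(.12,.034)],jar=[(0,.036),(.076,.036)],bowl=[(0,.03),(.05,.056)]).items():
    rs=[finder.cut_out(c,n)[0] for c in("side","top")]
    ms=[r["pixels"] for r in rs];print(n,[m.sum() for m in ms],[r["score"] for r in rs],[r["box"] for r in rs])
    X,_=tri(ds,best(n));print(fit(ds,ms,X[:2],prof))
    for d,m,c in zip(ds,ms,"st"):
        print(c,fit([d],[m],X[:2],prof))
for c in("side","top"):
    for r in finder.cut_out(c,"cup_a"): print(c,r["box"],r["score"])
    for r in finder.place_of(c,"cup_a"): 
        print(r["pixel"])
X,e=tri(ds,[[360.2, 249.7],[392.9, 245.1]]);print("cup1",X,e)
X,e=tri(ds,[[317.7, 377.3],[252.8, 295.7]]);print("cup2",X,e)
X,e=tri(ds,[[247.5,418],[153.5,291]]);print("wick-ish",X,e)
E
```

```text
brush [0.4928 0.0225 0.0209] [0.8 0.6]
brush_grip [0.4932 0.021  0.1673] [2.3 1.6]
shade [ 0.5545 -0.2751  0.0119] [2.1 1.8]
shade_rim [ 0.5569 -0.2827  0.1194] [0.8 0.7]
lamp [0.533  0.2801 0.002 ] [2.9 1.7]
lamp_seat [0.5374 0.2862 0.0255] [2.4 1.4]
jar [ 0.4977  0.0154 -0.0099] [0.2 0.1]
bowl [0.7599 0.1107 0.002 ] [1.9 1.4]
frame [ 0.7804 -0.1561  0.0071] [0.6 0.5]Traceback (most recent call last):
  File "<stdin>", line 8, in <module>
IndexError: list index out of range
```

```bash
python3 - <<'E'
import cv2
s=cv2.imread("pics/side0.png");t=cv2.imread("pics/top0.png")
cv2.imwrite("pics/z1.png",cv2.resize(s[235:360,340:430],None,fx=4.5,fy=4.5,interpolation=2))
cv2.imwrite("pics/z2.png",cv2.resize(t[245:345,120:220],None,fx=5,fy=5,interpolation=2))
cv2.imwrite("pics/z3.png",cv2.resize(s[395:480,200:330],None,fx=6,fy=6,interpolation=2))
E
python3 - <<'E'
from h import *
ds={c:snapshot(c) for c in("side","top")}
init=dict(shade=(.556,-.28),jar=(.495,.018),bowl=(.76,.11))
for n,prof in dict(shade=[(0,.034),(.12,.034)],jar=[(0,.036),(.076,.036)]).items():
    M=[];D=[]
    for c in("side","top"):
        for r in finder.cut_out(c,n)[:2]:
            print(n,c,r["pixels"].sum(),round(r["score"],2),r["box"])
        rr=finder.cut_out(c,n)
        if rr: M.append(rr[0]["pixels"]);D.append(ds[c]);print(fit(D[-1:],M[-1:],init[n],prof))
    print("both",fit(D,M,init[n],prof))
    for c in ds: 
        if n=="shade":
            hsv=cv2.cvtColor(ds[c]["color"],cv2.COLOR_RGB2HSV);k=hullmask(ds[c],np.vstack([circ(*init[n],z,r) for z,r in prof]))
            print(hsv[k].mean(0))
X,e=tri(ds.values(),[[360.2, 249.7],[392.9, 245.1]]);print("cup1",X,e)
X,e=tri(ds.values(),[[317.7, 377.3],[252.8, 295.7]]);print("cup2",X,e)
X,e=tri(ds.values(),[[247.5,418],[153.5,291]]);print("wick-ish",X,e)
E
```

```text
shade side 2338 0.67 [413.5, 162.8, 454.9, 235.2]
(array([ 0.56233026, -0.28010651]), [np.float64(0.9325887514958118)])
shade top 1643 0.8 [463.5, 255.3, 520.9, 299.7]
(array([ 0.55667899, -0.28178373]), [np.float64(0.7620593692022264)])
both (array([ 0.55998201, -0.28184877]), [np.float64(0.9257052046086611), np.float64(0.7465627864344638)])
[ 15.40182467 126.15946053 102.8401428 ]
[ 17.66220581 113.13059529  85.48546377]
jar side 1545 0.61 [359.2, 297.2, 409.5, 356.7]
(array([0.50017739, 0.01895971]), [np.float64(0.5507505360972123)])
jar top 455 0.96 [293.9, 294.1, 340.4, 336.6]
jar top 979 0.31 [296.9, 298.2, 331.9, 332.0]
(array([0.4955785 , 0.01906067]), [np.float64(0.289993626513703)])
both (array([0.4977913 , 0.01957106]), [np.float64(0.5358277444405224), np.float64(0.280202403542062)])
cup1 [ 0.62625337 -0.12262849  0.00944113] [np.float64(0.5626585662678854), np.float64(0.4501413862918993)]
cup2 [ 0.53839926  0.13301992 -0.00862144] [np.float64(1.0853540090389424), np.float64(0.7155846034728547)]
wick-ish [0.5374764  0.28415592 0.09943454] [np.float64(1.7862697320483296), np.float64(1.0407352232672697)]
```

View pics/z2.png

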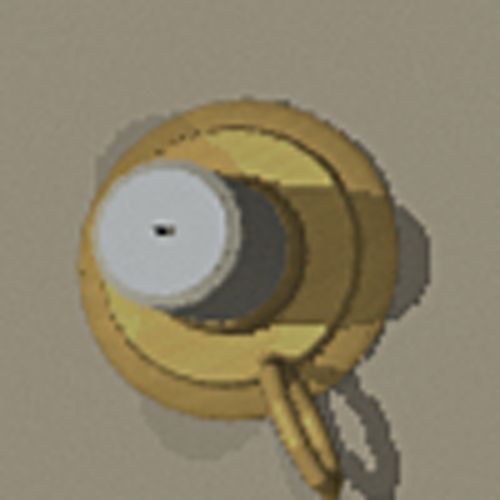

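View pics/z1.png

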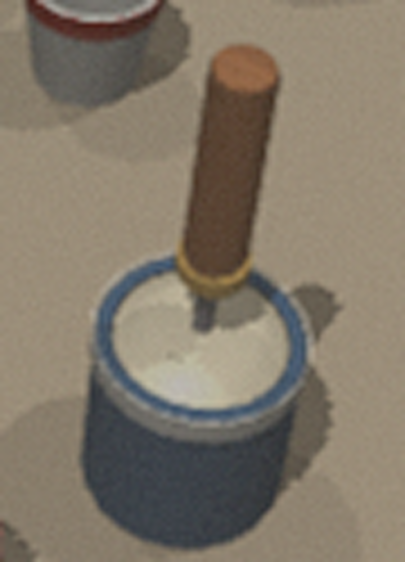

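View pics/z3.png

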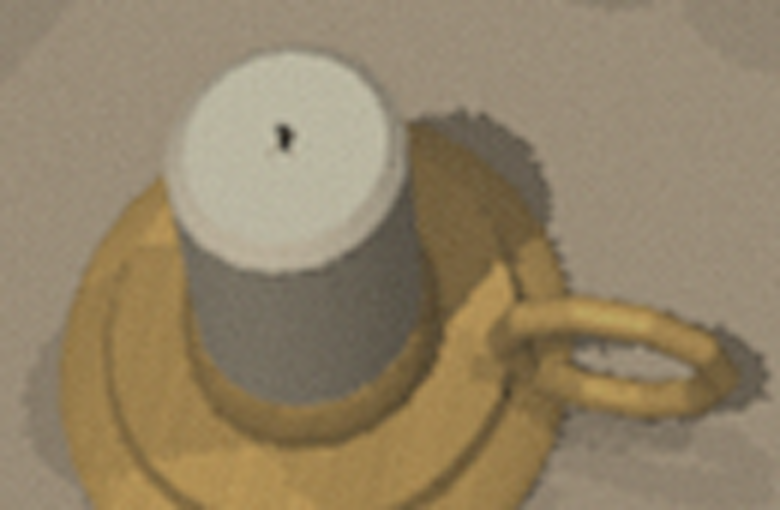

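```bash
python3 - <<'E'
import cv2
s=cv2.imread("pics/side0.png");t=cv2.imread("pics/top0.png")
z=lambda im,x,y,w,h,f:cv2.resize(im[y:y+h,x:x+w],None,fx=f,fy=f,interpolation=2)
cv2.imwrite("pics/z4.png",z(t,285,285,65,65,8))
cv2.imwrite("pics/z5.png",z(t,455,245,75,65,8))
cv2.imwrite("pics/z6.png",z(s,405,155,60,85,7))
E
```

```text
(no output)
```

View pics/z4.png

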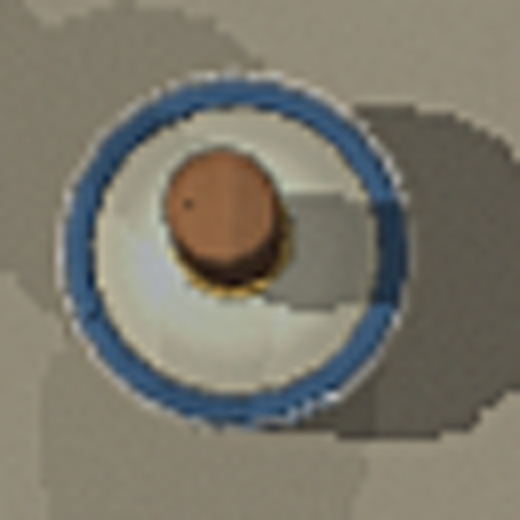

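View pics/z5.png

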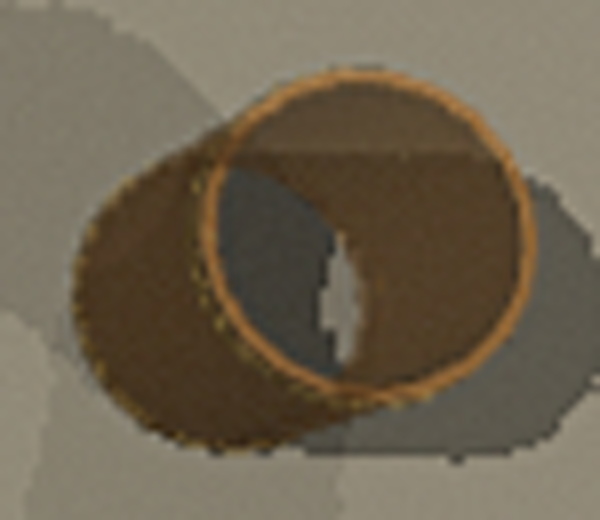

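View pics/z6.png

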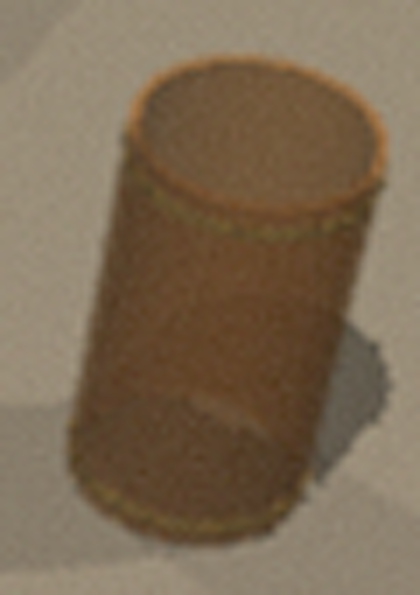

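```bash
python3 - <<'E'
from h import *
D={c:pickle.load(open(c+".pkl","rb")) for c in("side","top")}
def ext(d,x,y,z,r):
    p=proj(d,circ(x,y,z,r));return np.array([p[:,0].min(),p[:,0].max(),p[:,1].min(),p[:,1].max()])
F={"jar":[("top",.076,.036,[292.25,336.25,294,338.5]),("side",.076,.036,[360.4,409.3,None,None])],
"handle":[("top",None,.011,[305.75,319.4,303.5,317.75]),("side",None,.011,[386.7,402.2,244.6,255.7])],
"shade":[("top",.12,.034,[480.25,522.1,253.4,295.25]),("side",.12,.034,[423.1,460.4,162.7,185.3])],
"flange":[("top",.018,.045,[141,191.2,270,322])],
"candle":[("top",.107,.0005,[152.8,152.8,291.2,291.2]),("side",.107,.0005,[247.5,247.5,417,417])]}
for n,fs in F.items():
    def res(q,fs=fs):
        o=[]
        for c,z,r,e in fs:
            m=ext(D[c],q[0],q[1],q[2] if z is None else z,r)
            o+=[m[i]-e[i] for i in range(4) if e[i] is not None]
        return np.array(o)
    r=least_squares(res,[.5,0,.2]);print(n,r.x.round(4),r.fun.round(1))
    for f in fs:
        if f[1] is not None:
            r=least_squares(lambda q:res(q,[f]),[.5,0,.2]);print("  ",f[0],r.x[:2].round(4),r.fun.round(1))
E
```

```text
jar [0.4959 0.0202 0.2   ] [-0.1 -1.  -0.3 -1.4  1.6  0.3]
   top [0.4944 0.0192] [ 0.4 -0.4  0.5 -0.5]
   side [0.4816 0.0472] [ 0. -0.]
handle [0.4963 0.0198 0.2041] [-1.1  0.3 -1.5 -0.7  0.6  1.4  0.   0.6]
shade [ 0.5584 -0.2827  0.2   ] [-0.8 -0.3 -1.  -1.   1.2  1.4 -0.1 -0.1]
   top [ 0.5568 -0.2835] [-0.2  0.2 -0.   0. ]
   side [ 0.5602 -0.281 ] [-0.1  0.1 -0.   0. ]
flange [0.5356 0.2837 0.2   ] [-0.2  0.2  0.7 -0.7]
   top [0.5356 0.2837] [-0.2  0.2  0.7 -0.7]
candle [0.5366 0.2851 0.2   ] [-1.9 -1.3 -1.4 -0.8  0.9  1.7 -0.9 -0.1]
   top [0.5348 0.2823] [-0.3  0.3 -0.3  0.3]
   side [0.5374 0.2865] [-0.4  0.4 -0.4  0.4]
```

```bash
python3 - <<'E'
from bench import state
from scipy.spatial.transform import Rotation as R
import numpy as np
s=state();r=R.from_quat(s["tool_rot"]);print(r.as_matrix().round(4),s["eef_pos"],s["t"])
E
```

```text
[[-0.000e+00  3.360e-01  9.418e-01]
 [ 1.000e-04  9.418e-01 -3.360e-01]
 [-1.000e+00  1.000e-04 -1.000e-04]] [0.21002495 0.58868896 0.2387486 ] 2.7
```

>>> move_arm(
  deltas=[
    [[15, -30, 0], [0, 0, 0]],
    [[17, -34, 0], [0, 0, 0]],
    [[17, -34, 0], [0, 0, 0]],
    [[17, -34, 0], [0, 0, 0]],
    [[17, -34, 0], [0, 0, 0]],
    [[17, -34, 0], [0, 0, 0]],
    [[17, -34, 0], [0, 0, 0]],
    [[17, -34, 0], [0, 0, 0]],
  ],
  hand=100,
)

```text
t: 3.37
eef_pos: [0.3447, 0.3191, 0.239]
tool_rot: [0.121, 0.697, -0.12, 0.697]
ft_force: [0.4, 0.7, 0.0]
finger_gap: 0.0883
```

>>> move_arm(
  deltas=[
    [[17, -34, 0], [0, 0, 0]],
    [[17, -34, 0], [0, 0, 0]],
    [[17, -34, 0], [0, 0, 0]],
    [[17, -34, 0], [0, 0, 0]],
    [[17, -34, 0], [0, 0, 0]],
    [[17, -34, 0], [0, 0, 0]],
    [[17, -34, 0], [0, 0, 0]],
    [[17, -34, 0], [0, 0, 0]],
  ],
)

```text
t: 4.03
eef_pos: [0.4808, 0.0468, 0.239]
tool_rot: [0.121, 0.697, -0.121, 0.697]
ft_force: [0.9, 1.4, 0.5]
finger_gap: 0.088
```

>>> move_arm(
  deltas=[
    [[15, -27, 0], [0, 0, 0]],
    [[0, 0, 0], [0, 0, 0]],
    [[0, 0, 0], [0, 0, 0]],
  ],
)

```text
t: 4.28
eef_pos: [0.4957, 0.0198, 0.2387]
tool_rot: [0.122, 0.696, -0.122, 0.697]
ft_force: [-0.4, 0.6, -0.1]
finger_gap: 0.0879
```

```bash
python3 - <<'E'
from h import *
print(state()["eef_pos"],state()["joints"].round(2) if hasattr(state()["joints"],'round') else state()["joints"])
s=snapshot("side")["color"][:,:,::-1];t=snapshot("top")["color"][:,:,::-1]
cv2.imwrite("pics/a1.png",np.hstack([cv2.resize(s[150:390,260:500],(400,400)),cv2.resize(t[180:420,200:440],(400,400))]))
E
```

```text
[0.49570679 0.01978193 0.23866209] [ 0.04  0.53 -0.27  1.94  0.22  0.7   0.86]
```

View pics/a1.png

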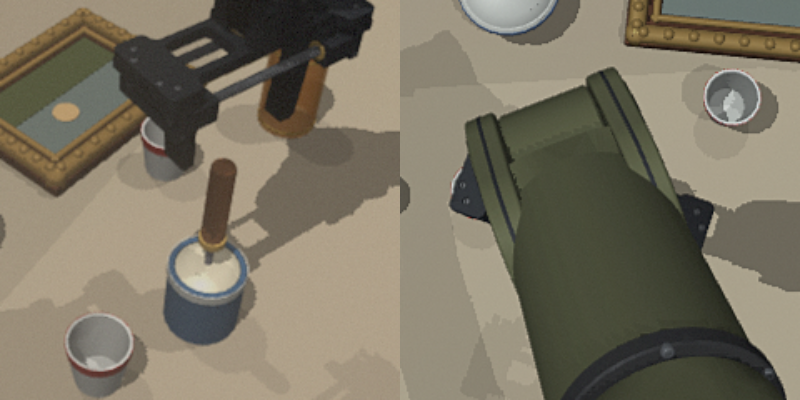

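The open fingers straddle the brush handle: one tip is at about (182,160) in the crop, and the handle top is at (222,165). Next I descend to grasp.

>>> move_arm(
  deltas=[
    [[0, 0, -25], [0, 0, 0]],
    [[0, 0, -30], [0, 0, 0]],
    [[0, 0, -25], [0, 0, 0]],
    [[0, 0, -11.5], [0, 0, 0]],
    [[0, 0, 0], [0, 0, 0]],
  ],
)

```text
t: 4.8
eef_pos: [0.4928, 0.0236, 0.1452]
tool_rot: [0.119, 0.699, -0.119, 0.695]
ft_force: [-0.7, 0.4, 1.3]
finger_gap: 0.0881
```

>>> move_arm(
  deltas=[
    [[0, 0, 0], [0, 0, 0]],
    [[0, 0, 0], [0, 0, 0]],
    [[0, 0, 0], [0, 0, 0]],
    [[0, 0, 0], [0, 0, 0]],
    [[0, 0, 0], [0, 0, 0]],
    [[0, 0, 0], [0, 0, 0]],
    [[0, 0, 0], [0, 0, 0]],
    [[0, 0, 0], [0, 0, 0]],
  ],
  hand=0,
)

```text
t: 5.47
eef_pos: [0.4951, 0.0216, 0.1474]
tool_rot: [0.121, 0.697, -0.121, 0.697]
ft_force: [0.3, 0.6, 0.3]
finger_gap: 0.037
```

>>> move_arm(
  deltas=[
    [[0, 0, 0], [0, 0, 0]],
    [[0, 0, 0], [0, 0, 0]],
    [[0, 0, 0], [0, 0, 0]],
    [[0, 0, 0], [0, 0, 0]],
    [[0, 0, 0], [0, 0, 0]],
    [[0, 0, 0], [0, 0, 0]],
  ],
)

```text
t: 5.97
eef_pos: [0.495, 0.0216, 0.1472]
tool_rot: [0.121, 0.697, -0.121, 0.697]
ft_force: [-0.3, -0.6, -0.6]
finger_gap: 0.0214
```

```bash
python3 - <<'E'
from h import *
print(state()["eef_pos"],state()["ft_force"],state()["moment"])
s=snapshot("side")["color"][:,:,::-1]
cv2.imwrite("pics/a2.png",cv2.resize(s[200:380,320:500],(600,600)))
E
```

```text
[0.49498111 0.02161179 0.14718924] [-0.3061283  -0.61621757 -0.61024453] [-0.05261745  0.02589997 -0.00940872]
```

View pics/a2.png

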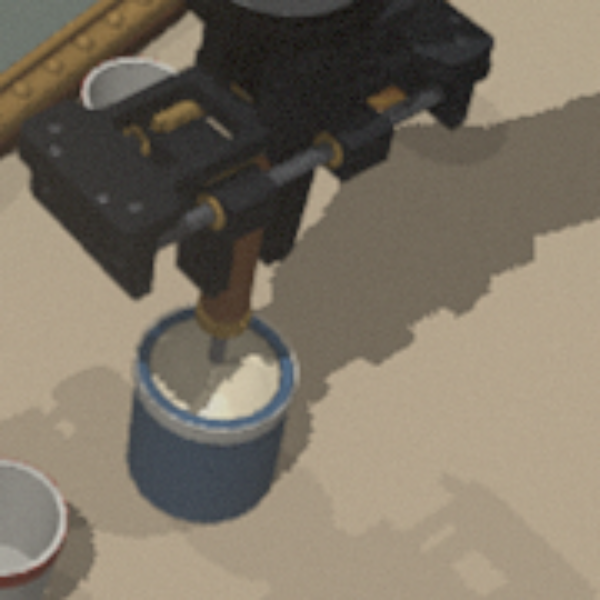

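The fingers hold the handle (gap 21 mm) and the jar is still upright. Lifting now.

>>> move_arm(
  deltas=[
    [[0, 0, 6], [0, 0, 0]],
    [[0, 0, 15], [0, 0, 0]],
    [[0, 0, 22], [0, 0, 0]],
    [[0, 0, 25], [0, 0, 0]],
    [[0, 0, 28], [0, 0, 0]],
    [[0, 0, 28], [0, 0, 0]],
    [[0, 0, 25], [0, 0, 0]],
    [[0, 0, 12], [0, 0, 0]],
  ],
)

```text
t: 6.68
eef_pos: [0.496, 0.022, 0.3116]
tool_rot: [0.121, 0.695, -0.12, 0.698]
ft_force: [0.5, 1.0, -2.2]
finger_gap: 0.0213
```

>>> move_arm(
  deltas=[
    [[2, -10, 0], [0, 0, 0]],
    [[4, -22, 0], [0, 0, 0]],
    [[7, -32, 0], [0, 0, 0]],
    [[8, -36, 0], [0, 0, 0]],
    [[8, -36, 0], [0, 0, 0]],
    [[8, -36, 0], [0, 0, 0]],
    [[8, -36, 0], [0, 0, 0]],
    [[7, -36, 0], [0, 0, 0]],
  ],
)

```text
t: 7.35
eef_pos: [0.546, -0.225, 0.3068]
tool_rot: [0.121, 0.698, -0.121, 0.696]
ft_force: [1.4, 0.4, -1.8]
finger_gap: 0.021
```

>>> move_arm(
  deltas=[
    [[6, -30, 0], [0, 0, 0]],
    [[4, -20, 0], [0, 0, 0]],
    [[1, -8, 0], [0, 0, 0]],
    [[0, 0, 0], [0, 0, 0]],
    [[0, 0, 0], [0, 0, 0]],
    [[0, 0, 0], [0, 0, 0]],
    [[0, 0, 0], [0, 0, 0]],
  ],
)

```text
t: 7.93
eef_pos: [0.5582, -0.2779, 0.3083]
tool_rot: [0.12, 0.697, -0.119, 0.697]
ft_force: [0.6, -0.4, -1.4]
finger_gap: 0.0208
```

```bash
python3 - <<'E'
from h import *
print(state()["eef_pos"],state()["ft_force"],state()["joints"])
S=snapshot("side");T=snapshot("top")
pickle.dump((S,T),open("b.pkl","wb"))
s=S["color"][:,:,::-1];t=T["color"][:,:,::-1]
cv2.imwrite("pics/a3.png",np.hstack([cv2.resize(s[60:260,350:550],(400,400)),cv2.resize(t[180:380,400:600],(400,400))]))
cv2.imwrite("pics/a3j.png",np.hstack([cv2.resize(s[280:370,340:430],(400,400)),cv2.resize(t[270:360,270:360],(400,400))]))
for n in ("brush","brush_grip","shade_rim","jar"):
  for c in ("side","top"): print(n,c,[(np.round(r["pixel"],1).tolist(),round(r["score"],2)) for r in finder.place_of(c,n)][:2])
E
```

```text
[ 0.55820455 -0.27794815  0.30830967] [ 0.63129919 -0.36232157 -1.40401434] [ 0.54246569  0.62279988 -0.2797649   1.47563502  0.18332303  1.06962726
  1.45556261]
brush side [([443.2, 152.0], 0.63)]
brush top [([505.6, 268.0], 0.72), ([172.1, 298.4], 0.52)]
brush_grip side [([464.4, 69.2], 0.59)]
brush_grip top []
shade_rim side [([443.6, 173.0], 0.96)]
shade_rim top [([502.4, 276.3], 0.71)]
jar side [([376.9, 338.1], 0.79)]
jar top [([314.1, 318.0], 0.93), ([482.5, 286.6], 0.65)]
```

View pics/a3.png

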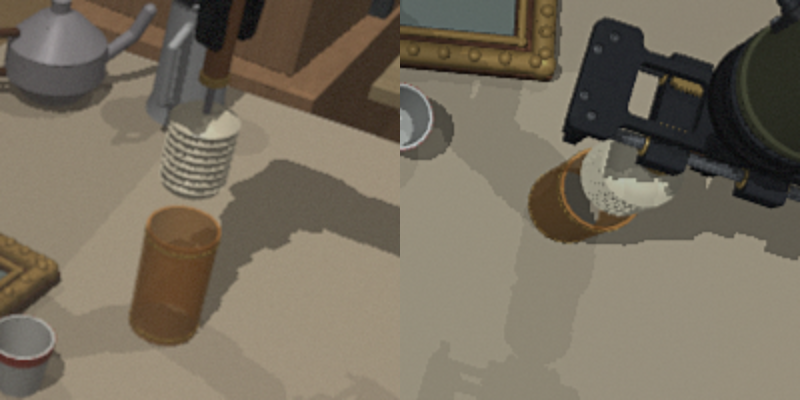

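View pics/a3j.png

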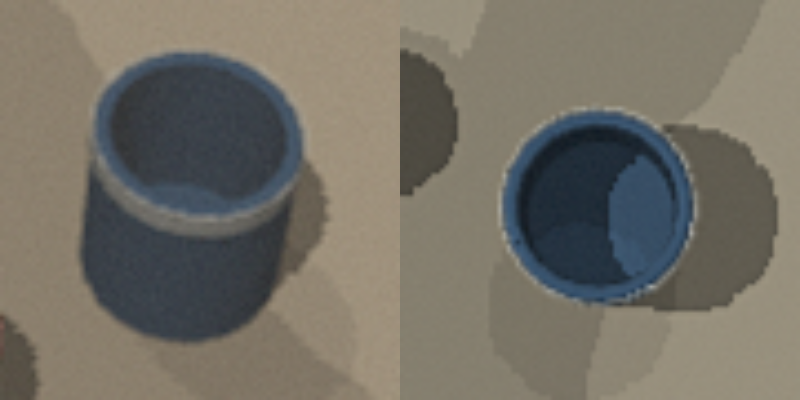

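```bash
python3 - <<'E'
from h import *
S,T=pickle.load(open("b.pkl","rb"))
for n,d,(x0,x1,y0,y1) in (("side",S,(425,475,105,162)),("top",T,(485,540,248,288))):
    im=d["color"].astype(int);hsv=cv2.cvtColor(d["color"],cv2.COLOR_RGB2HSV)
    print(n,hsv[130,450] if n=="side" else hsv[268,500])
    rs=finder.cut_out(n,"brush")
    for r in rs[:1]:print(r["score"],r["box"]); m=r["pixels"].copy()
    if rs:
        ov=d["color"][:,:,::-1].copy()
        ov[m]=(ov[m]*.5+np.array([0,0,127])).astype(np.uint8)
        for x,y,z,rr in ((.5582,-.2785,.167,.03),(.5582,-.2785,.242,.03),(.5585,-.2825,.12,.034),(.5585,-.2825,0,.034)):
            cv2.polylines(ov,[(proj(d,circ(x,y,z,rr))*16).astype(np.int32)],True,(0,255,0),1,cv2.LINE_AA,4)
        cv2.imwrite(f"pics/ov_{n}.png",cv2.resize(ov[y0-20:y1+80,x0-25:x1+25],None,fx=4,fy=4,interpolation=2))
E
```

```text
side [ 21  46 116]
0.84 [428.9, 50.4, 472.5, 158.0]
top [ 25  36 158]
0.75 [487.8, 247.4, 540.3, 287.2]
```

View pics/ov_side.png

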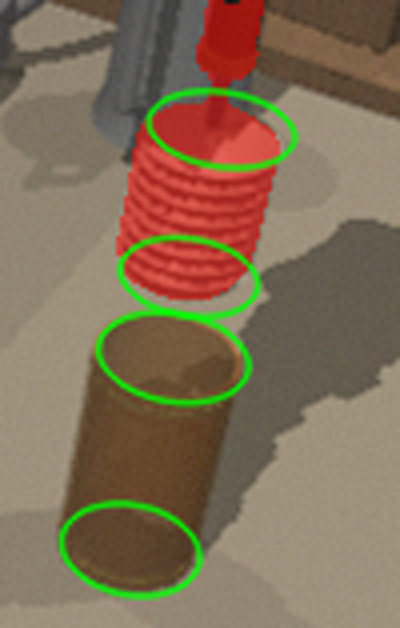

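View pics/ov_top.png

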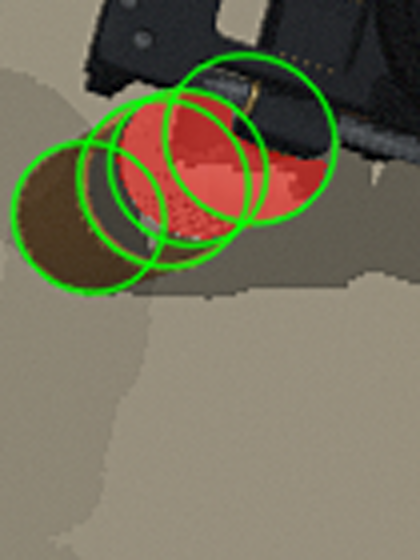

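```bash
python3 - <<'E'
from h import *
s=state();print(s["eef_pos"],s["t"],s["tool_rot"])
S=snapshot("side");T=snapshot("top");print(state()["eef_pos"])
m=finder.cut_out("side","brush")[0]["pixels"].copy()
mt=finder.cut_out("top","brush")[0]["pixels"].copy()
# head only: crop away handle: rows below ferrule
def model(d,q):
    x,y,z,tx,ty,r=q
    return hullmask(d,np.vstack([circ(x+tx*h,y+ty*h,z+h,rr) for h,rr in ((0,r-.004),(.006,r),(.069,r),(.075,r-.004))]))
ys=np.where(m.any(1))[0];w=m.sum(1);print(w[ys[0]:ys[-1]+1])
E
```

```text
[ 0.55801628 -0.28041535  0.30820668] 8.5333 [ 0.12066272  0.69676347 -0.12060114  0.6967184 ]
[ 0.55804476 -0.28037235  0.30823357]
[ 6  7  6  6  6  6  6  6  6  6  6  6  6  6  6  6  6  6  6  6  5  6  5  5
  6  6  6  6  6  6  7 10 15 14 15 15 15 14 14 14 13 14 14 14 14 14 14 14
 13 11  9  5  4  4  5  4  4 13 20 25 27 30 31 33 34 35 35 36 37 37 36 36
 36 37 36 36 36 36 36 36 36 36 36 36 36 36 36 35 36 36 36 35 35 35 34 34
 34 33 31 30 29 26 24 21 18 13  5]
```

```bash
python3 - <<'E'
from h import *
S=snapshot("side");pickle.dump(S,open("S.pkl","wb"))
m=finder.cut_out("side","brush")[0]["pixels"].copy()
rows=np.where(m.any(1))[0];w=m.sum(1)
k=[r for r in rows if r>rows[0]+55][0];m[:k]=False
m=cv2.morphologyEx(m.astype(np.uint8),cv2.MORPH_OPEN,np.ones((3,9)))>0
def f(q):
    x,y,z,tx,ty=q[:5];r=q[5]
    M=hullmask(S,np.vstack([circ(x+tx*h,y+ty*h,z+h,rr) for h,rr in ((0,r-.003),(.006,r),(.069,r),(.075,r-.003))]))
    return 1-(M&m).sum()/(M|m).sum()
for fix in (0,1):
    x0=np.array([.558,-.2804,.167,0,0,.029])
    sc=np.array([.005,.005,.003 if fix else 0,.03*fix,.03*fix,.002])
    g=lambda u:f(x0+u*sc)
    best=min((minimize(g,np.random.default_rng(i).normal(size=6),method="Nelder-Mead",options=dict(maxiter=1500)) for i in range(6)),key=lambda r:r.fun)
    print((x0+best.x*sc).round(4),best.fun)
E
```

```text
[ 0.5645 -0.287   0.167   0.      0.      0.0285] 0.12441588785046731
[ 0.5622 -0.2812  0.1676 -0.027   0.0877  0.0272] 0.08047411104179658
```

>>> move_arm(
  deltas=[
    [[0, -2.5, -4], [0, 0, 0]],
    [[0, 0, -10], [0, 0, 0]],
    [[0, 0, -14], [0, 0, 0]],
    [[0, 0, -14], [0, 0, 0]],
    [[0, 0, -14], [0, 0, 0]],
    [[0, 0, -12], [0, 0, 0]],
    [[0, 0, -8], [0, 0, 0]],
    [[0, 0, 0], [0, 0, 0]],
  ],
)

```text
t: 9.5
eef_pos: [0.5566, -0.2824, 0.2297]
tool_rot: [0.121, 0.698, -0.12, 0.695]
ft_force: [0.7, 0.6, -2.3]
finger_gap: 0.021
```

```bash
python3 - <<'E'
from h import *
print(state()["eef_pos"],state()["ft_force"],state()["moment"])
S=snapshot("side");T=snapshot("top")
s=S["color"][:,:,::-1];t=T["color"][:,:,::-1]
cv2.imwrite("pics/a4.png",np.hstack([cv2.resize(s[110:240,380:510],(400,400),interpolation=2),cv2.resize(t[210:340,430:560],(400,400),interpolation=2)]))
E
```

```text
[ 0.55660786 -0.28241954  0.22969698] [ 0.68884185  0.5950446  -2.26305035] [-0.00590673 -0.02380293  0.0259345 ]
```

View pics/a4.png

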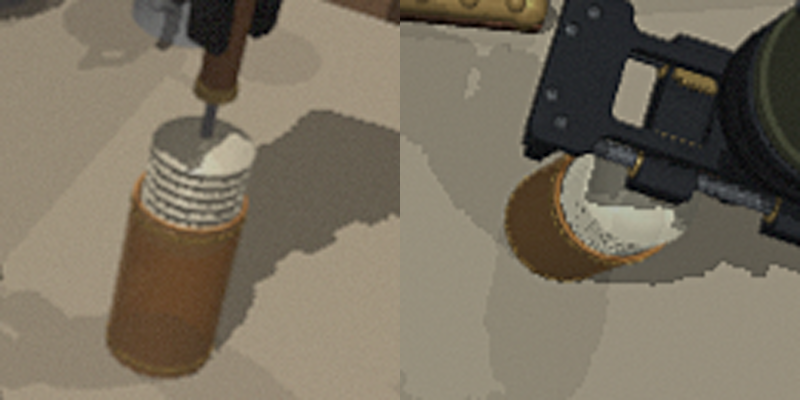

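The head has gone into the shade, centred, with no contact force. Now the strokes.

>>> move_arm(
  deltas=[
    [[0, 0, -8], [0, 0, 0]],
    [[0, 0, -15], [0, 0, 0]],
    [[0, 0, -17], [0, 0, 0]],
    [[0, 0, -17], [0, 0, 0]],
    [[0, 0, -13], [0, 0, 0]],
    [[0, 0, -9], [0, 0, 0]],
    [[0, 0, 0], [0, 0, 0]],
    [[0, 0, 0], [0, 0, 0]],
  ],
)

```text
t: 10.27
eef_pos: [0.5583, -0.2829, 0.1534]
tool_rot: [0.121, 0.697, -0.121, 0.697]
ft_force: [0.4, 0.5, -1.2]
finger_gap: 0.0211
```

```bash
python3 - <<'E'
from h import *
print(state()["eef_pos"],state()["ft_force"],state()["moment"])
s=snapshot("side")["color"][:,:,::-1]
cv2.imwrite("pics/a5.png",cv2.resize(s[90:250,370:530],(500,500),interpolation=2))
E
```

```text
[ 0.55828122 -0.28288833  0.15336034] [ 0.43150676  0.47206808 -1.15316357] [-0.06212864 -0.02495964 -0.03681705]
```

View pics/a5.png

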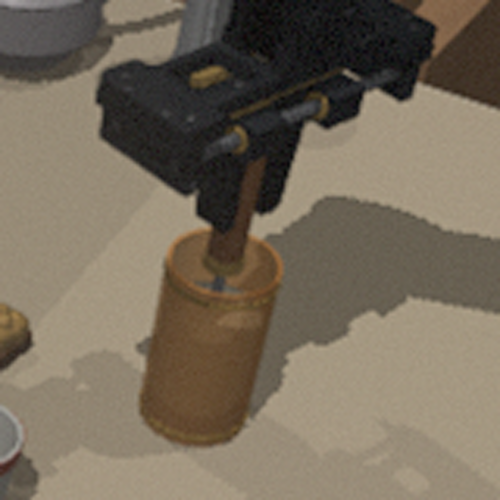

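>>> move_arm(
  deltas=[
    [[0, 0, -3], [0, 0, 0]],
    [[0, 0, -2], [0, 0, 0]],
    [[0, 0, 0], [0, 0, 0]],
    [[0, 0, 0], [0, 0, 0]],
    [[0, 0, 0], [0, 0, 0]],
  ],
)

```text
t: 10.73
eef_pos: [0.5582, -0.2829, 0.1485]
tool_rot: [0.121, 0.697, -0.121, 0.697]
ft_force: [-0.3, -0.0, -1.3]
finger_gap: 0.0213
```

>>> move_arm(
  deltas=[
    [[0, 0, 6], [0, 0, 0]],
    [[0, 0, 14], [0, 0, 0]],
    [[0, 0, 16], [0, 0, 0]],
    [[0, 0, 16], [0, 0, 0]],
    [[0, 0, 12], [0, 0, 0]],
    [[0, 0, 6], [0, 0, 0]],
    [[0, 0, 0], [0, 0, 0]],
    [[0, 0, 0], [0, 0, 0]],
  ],
)

```text
t: 11.4
eef_pos: [0.5579, -0.2829, 0.2183]
tool_rot: [0.121, 0.697, -0.121, 0.697]
ft_force: [-0.4, 0.4, -1.5]
finger_gap: 0.0211
```

>>> move_arm(
  deltas=[
    [[0, 0, -6], [0, 0, 0]],
    [[0, 0, -14], [0, 0, 0]],
    [[0, 0, -16], [0, 0, 0]],
    [[0, 0, -16], [0, 0, 0]],
    [[0, 0, -12], [0, 0, 0]],
    [[0, 0, -6], [0, 0, 0]],
    [[0, 0, 0], [0, 0, 0]],
    [[0, 0, 0], [0, 0, 0]],
  ],
)

```text
t: 12.07
eef_pos: [0.5581, -0.2828, 0.148]
tool_rot: [0.121, 0.697, -0.12, 0.697]
ft_force: [0.2, -0.9, -1.2]
finger_gap: 0.0216
```

>>> move_arm(
  deltas=[
    [[0, 0, 0], [0, 0, 0]],
    [[0, 0, 6], [0, 0, 0]],
    [[0, 0, 14], [0, 0, 0]],
    [[0, 0, 16], [0, 0, 0]],
    [[0, 0, 16], [0, 0, 0]],
    [[0, 0, 18], [0, 0, 0]],
    [[0, 0, 18], [0, 0, 0]],
    [[0, 0, 18], [0, 0, 0]],
  ],
)

```text
t: 12.73
eef_pos: [0.5583, -0.2829, 0.2565]
tool_rot: [0.12, 0.696, -0.121, 0.697]
ft_force: [0.6, 0.3, -1.5]
finger_gap: 0.0213
```

>>> move_arm(
  deltas=[
    [[0, 0, 18], [0, 0, 0]],
    [[0, 0, 16], [0, 0, 0]],
    [[0, 0, 12], [0, 0, 0]],
    [[0, 0, 6], [0, 0, 0]],
    [[0, 0, 2], [0, 0, 0]],
    [[0, 0, 0], [0, 0, 0]],
  ],
)

```text
t: 13.23
eef_pos: [0.5581, -0.2829, 0.3089]
tool_rot: [0.121, 0.696, -0.121, 0.697]
ft_force: [0.2, -0.5, -1.8]
finger_gap: 0.0213
```

```bash
python3 - <<'E'
from h import *
print(state()["eef_pos"],state()["ft_force"],state()["moment"])
s=snapshot("side")["color"][:,:,::-1]
cv2.imwrite("pics/a6.png",cv2.resize(s[90:250,370:530],(500,500),interpolation=2))
E
```

```text
[ 0.55812089 -0.2828746   0.30892817] [ 0.24850344 -0.47867009 -1.78794927] [-0.01762674  0.00710117  0.0252824 ]
```

View pics/a6.png

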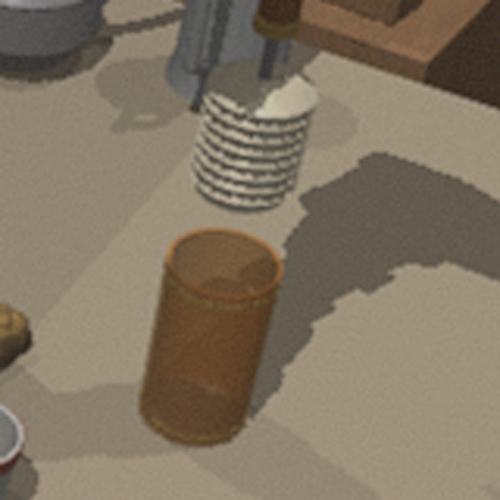

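Two full strokes are done (foot height 7 → 77 → 7 → 168 mm) and the shade hasn't moved. Returning to the jar.

>>> move_arm(
  deltas=[
    [[-2, 10, 0], [0, 0, 0]],
    [[-4, 22, 0], [0, 0, 0]],
    [[-7, 32, 0], [0, 0, 0]],
    [[-8, 36, 0], [0, 0, 0]],
    [[-8, 36, 0], [0, 0, 0]],
    [[-8, 36, 0], [0, 0, 0]],
    [[-8, 36, 0], [0, 0, 0]],
    [[-7, 36, 0], [0, 0, 0]],
  ],
)

```text
t: 13.95
eef_pos: [0.5043, -0.0366, 0.3076]
tool_rot: [0.12, 0.697, -0.12, 0.696]
ft_force: [-0.1, -0.4, -1.9]
finger_gap: 0.0212
```

>>> move_arm(
  deltas=[
    [[-6, 30, 0], [0, 0, 0]],
    [[-4, 20, 0], [0, 0, 0]],
    [[-1, 10, 0], [0, 0, 0]],
    [[0, 0, 0], [0, 0, 0]],
    [[0, 0, 0], [0, 0, 0]],
    [[0, 0, 0], [0, 0, 0]],
    [[0, 0, 0], [0, 0, 0]],
    [[0, 0, 0], [0, 0, 0]],
  ],
)

```text
t: 14.62
eef_pos: [0.4953, 0.0195, 0.308]
tool_rot: [0.121, 0.697, -0.122, 0.697]
ft_force: [0.4, 0.5, -1.8]
finger_gap: 0.0213
```

>>> move_arm(
  deltas=[
    [[0, 0, -6], [0, 0, 0]],
    [[0, 0, -14], [0, 0, 0]],
    [[0, 0, -18], [0, 0, 0]],
    [[0, 0, -18], [0, 0, 0]],
    [[0, 0, -14], [0, 0, 0]],
    [[0, 0, -10], [0, 0, 0]],
    [[0, 0, 0], [0, 0, 0]],
    [[0, 0, 0], [0, 0, 0]],
  ],
)

```text
t: 15.28
eef_pos: [0.4948, 0.0208, 0.2278]
tool_rot: [0.121, 0.697, -0.121, 0.696]
ft_force: [0.8, -0.2, -1.2]
finger_gap: 0.0211
```

```bash
python3 - <<'E'
from h import *
print(state()["eef_pos"],state()["ft_force"],state()["moment"])
S=snapshot("side");T=snapshot("top")
s=S["color"][:,:,::-1];t=T["color"][:,:,::-1]
cv2.imwrite("pics/a7.png",np.hstack([cv2.resize(s[230:370,320:460],(400,400),interpolation=2),cv2.resize(t[250:390,250:390],(400,400),interpolation=2)]))
E
```

```text
[0.49482227 0.02078642 0.22776696] [ 0.76046491 -0.23762737 -1.2498356 ] [ 0.01424491 -0.05892418  0.01413486]
```

View pics/a7.png

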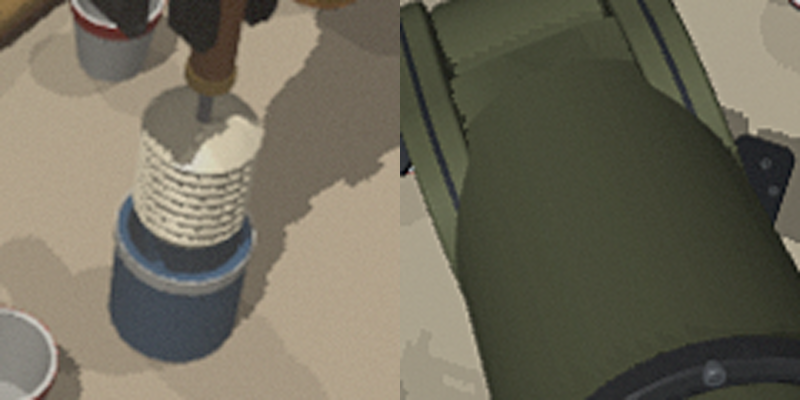

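>>> move_arm(
  deltas=[
    [[0, 0, -6], [0, 0, 0]],
    [[0, 0, -12], [0, 0, 0]],
    [[0, 0, -14], [0, 0, 0]],
    [[0, 0, -14], [0, 0, 0]],
    [[0, 0, -12], [0, 0, 0]],
    [[0, 0, -10], [0, 0, 0]],
    [[0, 0, -5], [0, 0, 0]],
    [[0, 0, 0], [0, 0, 0]],
  ],
)

```text
t: 16.05
eef_pos: [0.4947, 0.0211, 0.1545]
tool_rot: [0.121, 0.697, -0.121, 0.696]
ft_force: [0.0, 0.7, -1.5]
finger_gap: 0.0213
```

>>> move_arm(
  deltas=[
    [[0, 0, -3], [0, 0, 0]],
    [[0, 0, -3], [0, 0, 0]],
    [[0, 0, 0], [0, 0, 0]],
    [[0, 0, 0], [0, 0, 0]],
    [[0, 0, 0], [0, 0, 0]],
  ],
)

```text
t: 16.47
eef_pos: [0.4953, 0.0212, 0.1496]
tool_rot: [0.121, 0.697, -0.121, 0.697]
ft_force: [0.5, 0.5, -1.6]
finger_gap: 0.0214
```

>>> move_arm(
  deltas=[
    [[0, 0, -2], [0, 0, 0]],
    [[0, 0, 0], [0, 0, 0]],
    [[0, 0, 0], [0, 0, 0]],
  ],
)

```text
t: 16.72
eef_pos: [0.495, 0.0212, 0.1472]
tool_rot: [0.121, 0.697, -0.121, 0.697]
ft_force: [-0.3, 0.0, -1.2]
finger_gap: 0.0214
```

>>> move_arm(
  deltas=[
    [[0, 0, 0], [0, 0, 0]],
    [[0, 0, 0], [0, 0, 0]],
    [[0, 0, 0], [0, 0, 0]],
    [[0, 0, 0], [0, 0, 0]],
    [[0, 0, 0], [0, 0, 0]],
    [[0, 0, 0], [0, 0, 0]],
    [[0, 0, 0], [0, 0, 0]],
    [[0, 0, 0], [0, 0, 0]],
  ],
  hand=100,
)

```text
t: 17.38
eef_pos: [0.495, 0.0212, 0.1472]
tool_rot: [0.121, 0.697, -0.121, 0.697]
ft_force: [0.8, 0.4, -0.7]
finger_gap: 0.0723
```

>>> move_arm(
  deltas=[
    [[0, 0, 0], [0, 0, 0]],
    [[0, 0, 10], [0, 0, 0]],
    [[0, 0, 25], [0, 0, 0]],
    [[0, 0, 30], [0, 0, 0]],
    [[0, 0, 25], [0, 0, 0]],
    [[0, 0, 10], [0, 0, 0]],
  ],
)

```text
t: 17.88
eef_pos: [0.4965, 0.0215, 0.2503]
tool_rot: [0.121, 0.695, -0.12, 0.698]
ft_force: [0.7, 0.3, -1.0]
finger_gap: 0.088
```

```bash
python3 - <<'E'
from h import *
print(state()["eef_pos"],state()["ft_force"],state()["moment"])
S=snapshot("side");T=snapshot("top")
s=S["color"][:,:,::-1];t=T["color"][:,:,::-1]
cv2.imwrite("pics/a8.png",np.hstack([cv2.resize(s[230:370,320:460],(400,400),interpolation=2),cv2.resize(t[250:390,250:390],(400,400),interpolation=2)]))
E
```

```text
[0.4964797  0.02145861 0.25029683] [ 0.69158507  0.26193121 -0.97618585] [ 0.00777469 -0.00526234  0.01960734]
```

View pics/a8.png

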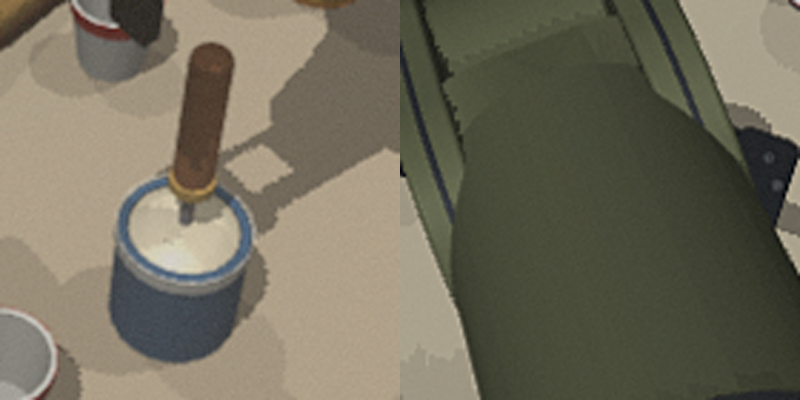

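The brush is upright in the jar again. Now the shade.

>>> move_arm(
  deltas=[
    [[2, -10, 0], [0, 0, 0]],
    [[4, -22, 0], [0, 0, 0]],
    [[7, -34, 0], [0, 0, 0]],
    [[8, -38, 0], [0, 0, 0]],
    [[8, -38, 0], [0, 0, 0]],
    [[8, -38, 0], [0, 0, 0]],
    [[8, -38, 0], [0, 0, 0]],
    [[7, -34, 0], [0, 0, 0]],
  ],
)

```text
t: 18.65
eef_pos: [0.5457, -0.2346, 0.2452]
tool_rot: [0.121, 0.698, -0.121, 0.695]
ft_force: [0.4, -0.2, -1.4]
finger_gap: 0.0883
```

>>> move_arm(
  deltas=[
    [[6, -27, 0], [0, 0, 0]],
    [[4, -18, 0], [0, 0, 0]],
    [[1, -7, 0], [0, 0, 0]],
    [[0, 0, 0], [0, 0, 0]],
    [[0, 0, 0], [0, 0, 0]],
    [[0, 0, 0], [0, 0, 0]],
    [[0, 0, 0], [0, 0, 0]],
    [[0, 0, 0], [0, 0, 0]],
  ],
)

```text
t: 19.32
eef_pos: [0.5582, -0.2813, 0.2474]
tool_rot: [0.12, 0.697, -0.12, 0.697]
ft_force: [0.2, 0.2, -0.5]
finger_gap: 0.0883
```

```bash
python3 - <<'E'
from h import *
print(state()["eef_pos"],state()["ft_force"],state()["moment"])
S=snapshot("side");T=snapshot("top")
s=S["color"][:,:,::-1];t=T["color"][:,:,::-1]
cv2.imwrite("pics/a9.png",np.hstack([cv2.resize(s[100:240,370:510],(400,400),interpolation=2),cv2.resize(t[210:350,430:570],(400,400),interpolation=2)]))
E
```

```text
[ 0.5582051  -0.28125653  0.24742383] [ 0.22748785  0.21435642 -0.47244128] [-0.02155366  0.02176085 -0.01293187]
```

View pics/a9.png

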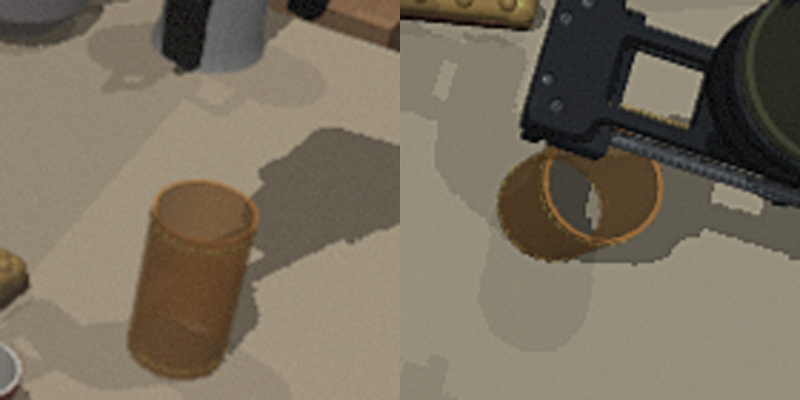

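>>> move_arm(
  deltas=[
    [[0, 0, -10], [0, 0, 0]],
    [[0, 0, -22], [0, 0, 0]],
    [[0, 0, -28], [0, 0, 0]],
    [[0, 0, -24], [0, 0, 0]],
    [[0, 0, -16], [0, 0, 0]],
    [[0, 0, -10], [0, 0, 0]],
    [[0, 0, 0], [0, 0, 0]],
    [[0, 0, 0], [0, 0, 0]],
  ],
)

```text
t: 20.08
eef_pos: [0.5581, -0.2827, 0.1371]
tool_rot: [0.121, 0.697, -0.12, 0.697]
ft_force: [0.3, -0.1, 0.8]
finger_gap: 0.0881
```

```bash
python3 - <<'E'
from h import *
print(state()["eef_pos"],state()["ft_force"],state()["moment"])
S=snapshot("side");T=snapshot("top")
s=S["color"][:,:,::-1];t=T["color"][:,:,::-1]
cv2.imwrite("pics/a10.png",np.hstack([cv2.resize(s[100:240,370:510],(400,400),interpolation=2),cv2.resize(t[210:350,430:570],(400,400),interpolation=2)]))
E
```

```text
[ 0.55809    -0.28269889  0.13706081] [ 0.33634815 -0.12254284  0.75731762] [ 0.01902967 -0.01930825 -0.02903786]
```

View pics/a10.png

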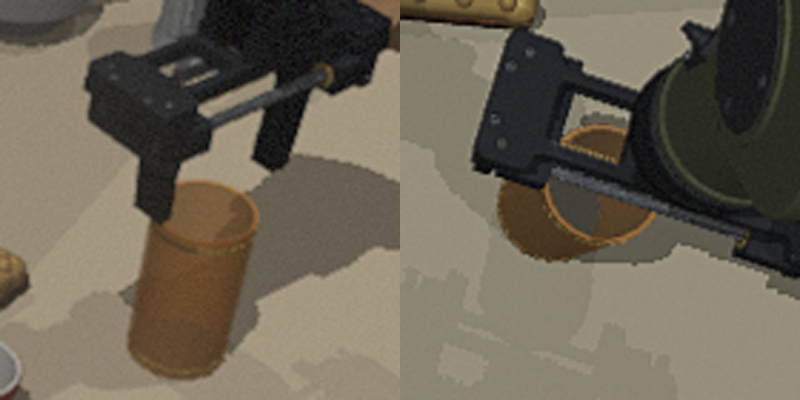

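Both fingertips sit outside the rim, centred (tips at (155,215) and (272,165), rim centre at (205,212) in the crop). Descending to grip.

>>> move_arm(
  deltas=[
    [[0, 0, -8], [0, 0, 0]],
    [[0, 0, -14], [0, 0, 0]],
    [[0, 0, -15], [0, 0, 0]],
    [[0, 0, -12], [0, 0, 0]],
    [[0, 0, -8], [0, 0, 0]],
    [[0, 0, 0], [0, 0, 0]],
    [[0, 0, 0], [0, 0, 0]],
    [[0, 0, 0], [0, 0, 0]],
  ],
)

```text
t: 20.85
eef_pos: [0.5586, -0.283, 0.0809]
tool_rot: [0.121, 0.696, -0.121, 0.697]
ft_force: [-0.1, -0.1, 0.5]
finger_gap: 0.0882
```

>>> move_arm(
  deltas=[
    [[0, 0, 0], [0, 0, 0]],
    [[0, 0, 0], [0, 0, 0]],
    [[0, 0, 0], [0, 0, 0]],
    [[0, 0, 0], [0, 0, 0]],
    [[0, 0, 0], [0, 0, 0]],
    [[0, 0, 0], [0, 0, 0]],
    [[0, 0, 0], [0, 0, 0]],
    [[0, 0, 0], [0, 0, 0]],
  ],
  hand=0,
)

```text
t: 21.52
eef_pos: [0.5585, -0.2827, 0.0807]
tool_rot: [0.121, 0.696, -0.12, 0.697]
ft_force: [1.0, 0.5, 5.3]
finger_gap: 0.0685
```

```bash
python3 - <<'E'
from h import *
print(state()["eef_pos"],state()["ft_force"],state()["moment"],state()["finger_gap"])
S=snapshot("side");T=snapshot("top")
s=S["color"][:,:,::-1];t=T["color"][:,:,::-1]
cv2.imwrite("pics/a11.png",np.hstack([cv2.resize(s[100:240,370:510],(400,400),interpolation=2),cv2.resize(t[210:350,430:570],(400,400),interpolation=2)]))
E
```

```text
[ 0.55853812 -0.28273495  0.08068009] [0.98020755 0.46488041 5.26528993] [ 0.11776763  0.01381162 -0.06843789] 0.06849756614185325
```

View pics/a11.png

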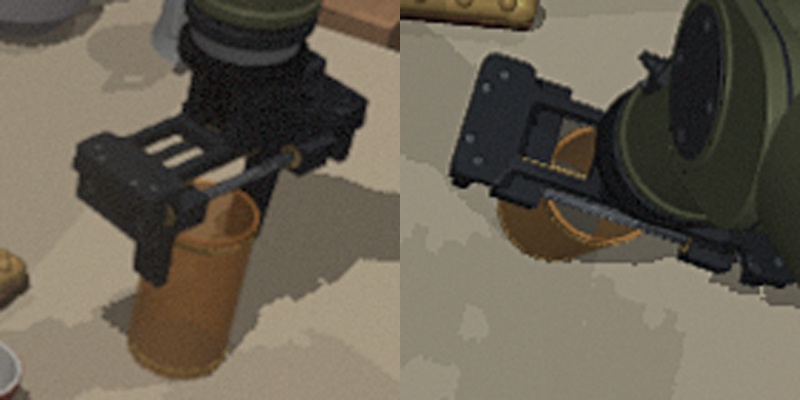

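The shade is gripped (gap 68.5 mm) and upright. Lifting.

>>> move_arm(
  deltas=[
    [[0, 0, 4], [0, 0, 0]],
    [[0, 0, 8], [0, 0, 0]],
    [[0, 0, 14], [0, 0, 0]],
    [[0, 0, 20], [0, 0, 0]],
    [[0, 0, 26], [0, 0, 0]],
    [[0, 0, 30], [0, 0, 0]],
    [[0, 0, 32], [0, 0, 0]],
    [[0, 0, 32], [0, 0, 0]],
  ],
)

```text
t: 22.28
eef_pos: [0.5569, -0.2828, 0.2473]
tool_rot: [0.121, 0.697, -0.121, 0.696]
ft_force: [1.1, -1.0, -2.4]
finger_gap: 0.0684
```

>>> move_arm(
  deltas=[
    [[0, 0, 28], [0, 0, 0]],
    [[0, 0, 20], [0, 0, 0]],
    [[0, 0, 12], [0, 0, 0]],
    [[0, 0, 5], [0, 0, 0]],
    [[0, 0, 0], [0, 0, 0]],
    [[0, 0, 0], [0, 0, 0]],
  ],
)

```text
t: 22.78
eef_pos: [0.5573, -0.2828, 0.3103]
tool_rot: [0.121, 0.697, -0.121, 0.696]
ft_force: [0.3, -0.3, -3.3]
finger_gap: 0.0681
```

```bash
python3 - <<'E'
from h import *
print(state()["eef_pos"],state()["ft_force"],state()["moment"],state()["finger_gap"],state()["joints"])
S=snapshot("side")
cv2.imwrite("pics/a12.png",S["color"][:,:,::-1])
E
```

```text
[ 0.55725969 -0.28277139  0.3103273 ] [ 0.25054058 -0.30608219 -3.3308449 ] [ 0.06029077  0.00588956 -0.01033321] 0.06809498832464776 [ 0.56951936  0.6268952  -0.31797551  1.46595055  0.20905848  1.08413919
  1.43771934]
```

View pics/a12.png

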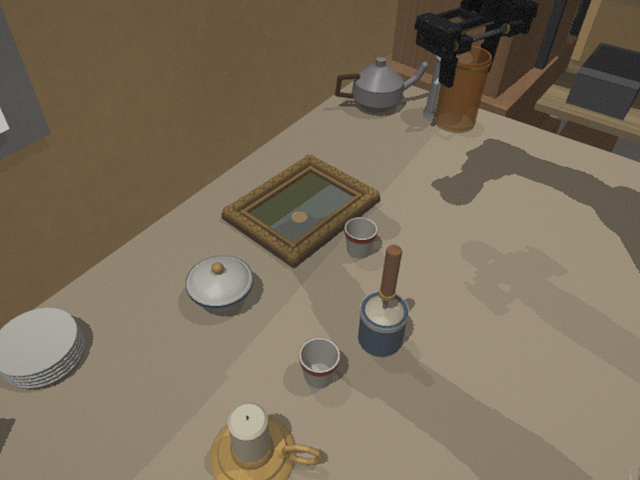

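>>> move_arm(
  deltas=[
    [[0, 10, 0], [0, 0, 0]],
    [[0, 20, 0], [0, 0, 0]],
    [[-1, 30, 0], [0, 0, 0]],
    [[-1, 36, 0], [0, 0, 0]],
    [[-1, 36, 0], [0, 0, 0]],
    [[-1, 36, 0], [0, 0, 0]],
    [[-1, 36, 0], [0, 0, 0]],
    [[-1, 36, 0], [0, 0, 0]],
  ],
)

```text
t: 23.5
eef_pos: [0.5509, -0.0403, 0.3104]
tool_rot: [0.12, 0.698, -0.12, 0.696]
ft_force: [0.4, 0.2, -2.1]
finger_gap: 0.0684
```

>>> move_arm(
  deltas=[
    [[-2, 36, 0], [0, 0, 0]],
    [[-2, 36, 0], [0, 0, 0]],
    [[-2, 36, 0], [0, 0, 0]],
    [[-2, 36, 0], [0, 0, 0]],
    [[-2, 36, 0], [0, 0, 0]],
    [[-2, 36, 0], [0, 0, 0]],
    [[-2, 36, 0], [0, 0, 0]],
    [[-2, 28, 0], [0, 0, 0]],
  ],
)

```text
t: 24.17
eef_pos: [0.534, 0.2414, 0.3104]
tool_rot: [0.12, 0.698, -0.119, 0.696]
ft_force: [0.5, 1.1, -3.6]
finger_gap: 0.0682
```

>>> move_arm(
  deltas=[
    [[0, 22, 0], [0, 0, 0]],
    [[0, 16, 0], [0, 0, 0]],
    [[0, 9, 0], [0, 0, 0]],
    [[0, 0, 0], [0, 0, 0]],
    [[0, 0, 0], [0, 0, 0]],
    [[0, 0, 0], [0, 0, 0]],
    [[0, 0, 0], [0, 0, 0]],
    [[0, 0, 0], [0, 0, 0]],
  ],
)

```text
t: 24.83
eef_pos: [0.5364, 0.2827, 0.3113]
tool_rot: [0.121, 0.697, -0.122, 0.697]
ft_force: [-0.1, 0.2, -2.1]
finger_gap: 0.0683
```

```bash
python3 - <<'E'
from h import *
print(state()["eef_pos"],state()["ft_force"],state()["finger_gap"],state()["joints"],state()["t"])
S=snapshot("side");T=snapshot("top")
s=S["color"][:,:,::-1];t=T["color"][:,:,::-1]
cv2.imwrite("pics/a13.png",np.hstack([cv2.resize(s[280:480,150:350],(400,400),interpolation=2),cv2.resize(t[200:400,60:260],(400,400),interpolation=2)]))
E
```

```text
[0.53643983 0.28265375 0.31126349] [-0.05491559  0.20484374 -2.10216319] 0.068311795889955 [-0.37894091  0.59715735 -0.32211484  1.52508907  0.20705785  1.05337453
  0.47411068] 24.8333
```

View pics/a13.png

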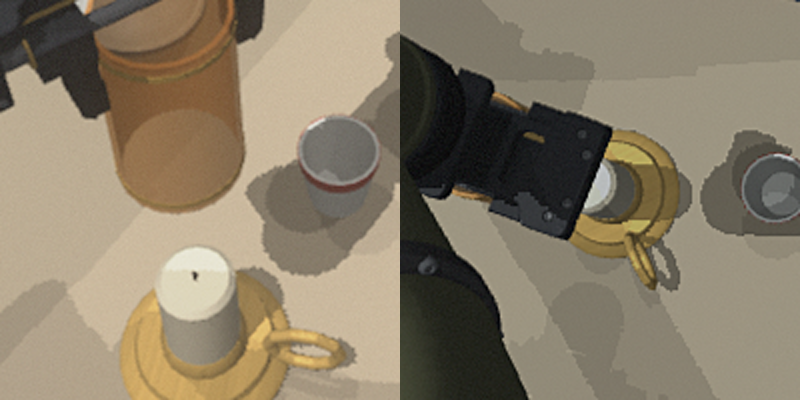

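>>> move_arm(
  deltas=[
    [[0, 0, -6], [0, 0, 0]],
    [[0, 0, -14], [0, 0, 0]],
    [[0, 0, -22], [0, 0, 0]],
    [[0, 0, -24], [0, 0, 0]],
    [[0, 0, -18], [0, 0, 0]],
    [[0, 0, -12], [0, 0, 0]],
    [[0, 0, -6], [0, 0, 0]],
    [[0, 0, 0], [0, 0, 0]],
  ],
)

```text
t: 25.6
eef_pos: [0.5353, 0.2835, 0.2076]
tool_rot: [0.12, 0.698, -0.121, 0.696]
ft_force: [0.6, -0.7, -1.5]
finger_gap: 0.0681
```

>>> move_arm(
  deltas=[
    [[0, 0, 0], [0, 0, 0]],
    [[0, 0, 0], [0, 0, 0]],
    [[0, 0, 0], [0, 0, 0]],
    [[0, 0, 0], [0, 0, 0]],
  ],
)

```text
t: 25.93
eef_pos: [0.5365, 0.2845, 0.2101]
tool_rot: [0.121, 0.696, -0.12, 0.697]
ft_force: [1.0, -0.6, -2.3]
finger_gap: 0.0682
```

```bash
python3 - <<'E'
from h import *
st=state();e=st["eef_pos"];print(e,st["ft_force"],st["finger_gap"],st["t"])
S=snapshot("side");T=snapshot("top");pickle.dump((S,T,e),open("c.pkl","wb"))
for n,d,b in (("side",S,(340,480,170,310)),("top",T,(220,360,80,220))):
    ov=d["color"][:,:,::-1].copy()
    z=e[2]-.0807
    ov=cv2.resize(ov[b[0]:b[1],b[2]:b[3]],None,fx=5,fy=5,interpolation=2)[:600]
    cv2.imwrite(f"pics/c_{n}0.png",ov.copy())
    for x,y,zz,r in ((e[0],e[1],z,.034),(.5362,.2845,.1,.0225),(.5362,.2845,.018,.045)):
        p=((proj(d,circ(x,y,zz,r))-[b[2],b[0]])*5+2);cv2.polylines(ov,[(p*16).astype(np.int32)],True,(0,255,0),1,cv2.LINE_AA,4)
    cv2.imwrite(f"pics/c_{n}.png",ov)
E
```

```text
[0.53650136 0.28445101 0.21013537] [ 1.02929478 -0.62357155 -2.27004822] 0.06822743467963231 25.9333
```

View pics/c_side.png

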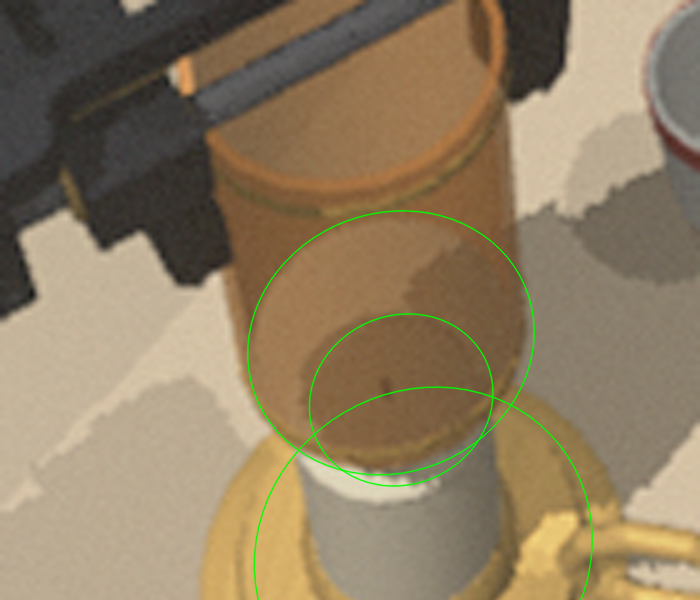

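View pics/c_top.png

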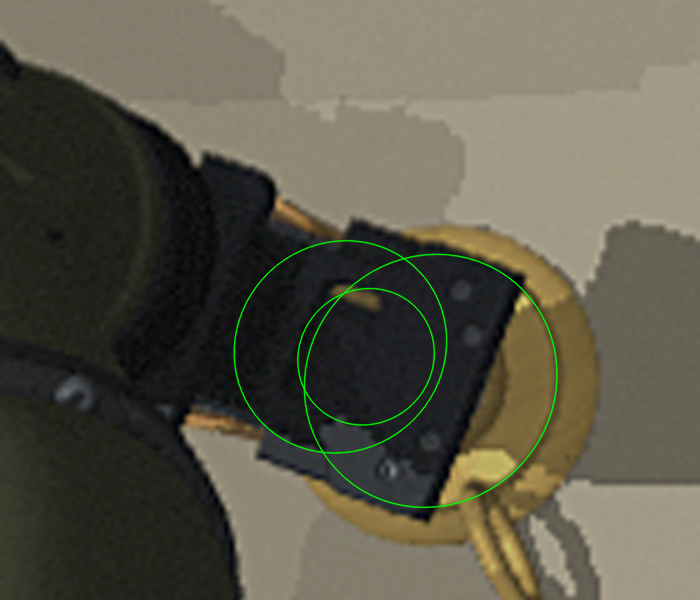

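```bash
python3 - <<'E'
from h import *
S,T,e=pickle.load(open("c.pkl","rb"))
b=(235,335,100,200)
ov=cv2.resize(T["color"][b[0]:b[1],b[2]:b[3],::-1],None,fx=6,fy=6,interpolation=2)
z=e[2]-.0807
for x,y,zz,r in ((e[0],e[1],z+.12,.034),(e[0],e[1],z+.12,.031)):
    p=((proj(T,circ(x,y,zz,r))-[b[2],b[0]])*6+2.5);cv2.polylines(ov,[(p*16).astype(np.int32)],True,(0,255,0),1,cv2.LINE_AA,4)
cv2.imwrite("pics/d.png",ov)
E
```

```text
(no output)
```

View pics/d.png

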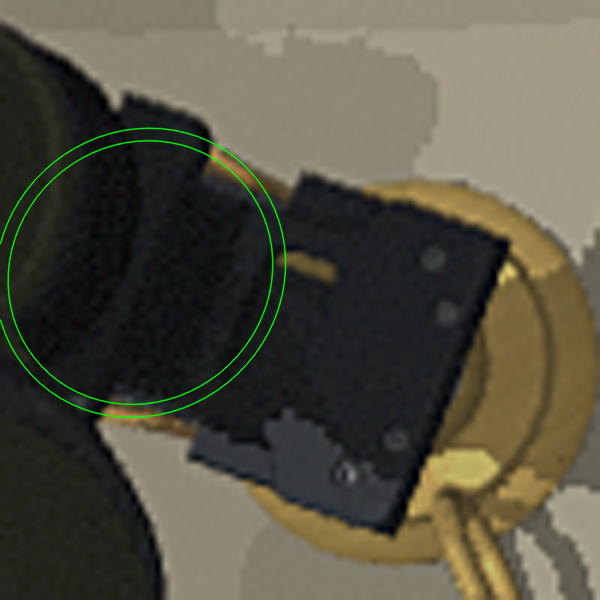

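The green overlay sits about 1 px from the visible rim, which matches the known camera bias, so the shade is aligned over the candle. Lowering over it.

>>> move_arm(
  deltas=[
    [[0, -0.5, -4], [0, 0, 0]],
    [[0, 0, -8], [0, 0, 0]],
    [[0, 0, -10], [0, 0, 0]],
    [[0, 0, -10], [0, 0, 0]],
    [[0, 0, -8], [0, 0, 0]],
    [[0, 0, -4], [0, 0, 0]],
    [[0, 0, 0], [0, 0, 0]],
    [[0, 0, 0], [0, 0, 0]],
  ],
)

```text
t: 26.7
eef_pos: [0.536, 0.2837, 0.1649]
tool_rot: [0.12, 0.697, -0.121, 0.697]
ft_force: [-0.4, 0.5, -2.7]
finger_gap: 0.0681
```

>>> move_arm(
  deltas=[
    [[0, 0, -4], [0, 0, 0]],
    [[0, 0, -8], [0, 0, 0]],
    [[0, 0, -8], [0, 0, 0]],
    [[0, 0, -8], [0, 0, 0]],
    [[0, 0, -6], [0, 0, 0]],
    [[0, 0, -3], [0, 0, 0]],
    [[0, 0, 0], [0, 0, 0]],
    [[0, 0, 0], [0, 0, 0]],
  ],
)

```text
t: 27.37
eef_pos: [0.536, 0.2837, 0.128]
tool_rot: [0.121, 0.697, -0.121, 0.697]
ft_force: [0.5, -0.5, -2.2]
finger_gap: 0.0678
```

```bash
python3 - <<'E'
from h import *
st=state();e=st["eef_pos"];print(e,st["ft_force"],st["moment"],st["finger_gap"],st["t"])
S=snapshot("side");T=snapshot("top")
cv2.imwrite("pics/e1.png",cv2.resize(S["color"][360:480,190:310,::-1],(600,600),interpolation=2))
E
```

```text
[0.53599935 0.28371622 0.12802596] [ 0.49819616 -0.52254987 -2.18401579] [ 0.0110378   0.04280033 -0.01159308] 0.06775576793934991 27.3667
```

View pics/e1.png

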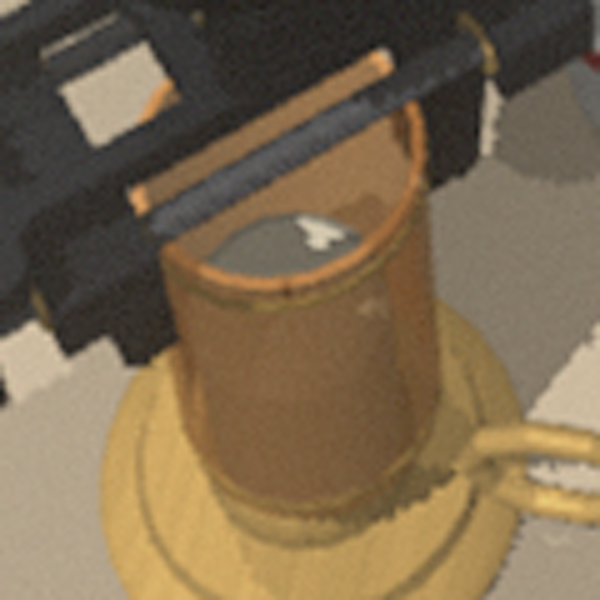

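The candle is inside the shade, whose lower end is about 29 mm above the seat. Continuing slowly.

>>> move_arm(
  deltas=[
    [[0, 0, -3], [0, 0, 0]],
    [[0, 0, -4], [0, 0, 0]],
    [[0, 0, -4], [0, 0, 0]],
    [[0, 0, -3], [0, 0, 0]],
    [[0, 0, -2], [0, 0, 0]],
    [[0, 0, 0], [0, 0, 0]],
    [[0, 0, 0], [0, 0, 0]],
  ],
)

```text
t: 28.05
eef_pos: [0.536, 0.2837, 0.1121]
tool_rot: [0.121, 0.697, -0.121, 0.697]
ft_force: [0.4, -0.0, -2.1]
finger_gap: 0.0679
```

>>> move_arm(
  deltas=[
    [[0, 0, -2], [0, 0, 0]],
    [[0, 0, -2], [0, 0, 0]],
    [[0, 0, -2], [0, 0, 0]],
    [[0, 0, 0], [0, 0, 0]],
  ],
)

```text
t: 28.38
eef_pos: [0.5359, 0.2836, 0.1058]
tool_rot: [0.12, 0.697, -0.121, 0.697]
ft_force: [-0.7, -0.2, -2.2]
finger_gap: 0.0682
```

>>> move_arm(
  deltas=[
    [[0, 0, -2], [0, 0, 0]],
    [[0, 0, -2], [0, 0, 0]],
    [[0, 0, 0], [0, 0, 0]],
    [[0, 0, 0], [0, 0, 0]],
  ],
)

```text
t: 28.72
eef_pos: [0.536, 0.2836, 0.1021]
tool_rot: [0.121, 0.697, -0.121, 0.697]
ft_force: [0.7, -0.1, -2.4]
finger_gap: 0.0686
```

>>> move_arm(
  deltas=[
    [[0, 0, -1.5], [0, 0, 0]],
    [[0, 0, -1], [0, 0, 0]],
    [[0, 0, 0], [0, 0, 0]],
    [[0, 0, 0], [0, 0, 0]],
  ],
)

```text
t: 29.05
eef_pos: [0.536, 0.2836, 0.0997]
tool_rot: [0.121, 0.697, -0.121, 0.697]
ft_force: [1.1, 0.0, -3.3]
finger_gap: 0.068
```

>>> move_arm(
  deltas=[
    [[0, 0, -1], [0, 0, 0]],
    [[0, 0, 0], [0, 0, 0]],
    [[0, 0, 0], [0, 0, 0]],
  ],
)

```text
t: 29.3
eef_pos: [0.5362, 0.2838, 0.0988]
tool_rot: [0.121, 0.697, -0.12, 0.697]
ft_force: [0.2, 0.1, -1.3]
finger_gap: 0.0682
```

>>> move_arm(
  deltas=[
    [[0, 0, -0.7], [0, 0, 0]],
    [[0, 0, 0], [0, 0, 0]],
    [[0, 0, 0], [0, 0, 0]],
  ],
)

```text
t: 29.55
eef_pos: [0.5363, 0.2838, 0.0987]
tool_rot: [0.121, 0.697, -0.12, 0.697]
ft_force: [-0.6, -0.0, 3.8]
finger_gap: 0.0682
```

```bash
python3 - <<'E'
from h import *
st=state();e=st["eef_pos"];print(e,st["ft_force"],st["moment"],st["finger_gap"],st["t"])
S=snapshot("side");T=snapshot("top")
cv2.imwrite("pics/e2.png",cv2.resize(S["color"][360:480,190:310,::-1],(600,600),interpolation=2))
E
```

```text
[0.53629091 0.2837984  0.09868213] [-0.59531633 -0.0498186   3.79166451] [-0.25664241  0.1956675   0.04462601] 0.06820254427834478 29.55
```

View pics/e2.png

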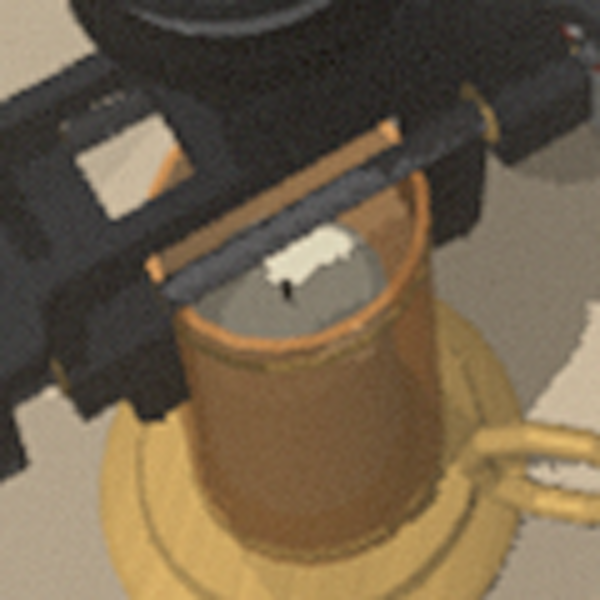

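The shade touched the flange at the expected height (TCP 0.0987 m, about 6 N rise). Releasing.

>>> move_arm(
  deltas=[
    [[0, 0, 0], [0, 0, 0]],
    [[0, 0, 0], [0, 0, 0]],
    [[0, 0, 0], [0, 0, 0]],
    [[0, 0, 0], [0, 0, 0]],
    [[0, 0, 0], [0, 0, 0]],
    [[0, 0, 0], [0, 0, 0]],
    [[0, 0, 0], [0, 0, 0]],
    [[0, 0, 0], [0, 0, 0]],
  ],
  hand=100,
)

```text
t: 30.32
eef_pos: [0.536, 0.2837, 0.098]
tool_rot: [0.121, 0.697, -0.121, 0.697]
ft_force: [0.6, -0.4, 0.6]
finger_gap: 0.0882
```

>>> move_arm(
  deltas=[
    [[0, 0, 6], [0, 0, 0]],
    [[0, 0, 12], [0, 0, 0]],
    [[0, 0, 18], [0, 0, 0]],
    [[0, 0, 24], [0, 0, 0]],
    [[0, 0, 28], [0, 0, 0]],
    [[0, 0, 28], [0, 0, 0]],
    [[0, 0, 24], [0, 0, 0]],
    [[0, 0, 10], [0, 0, 0]],
  ],
)

```text
t: 30.98
eef_pos: [0.5375, 0.2849, 0.2528]
tool_rot: [0.122, 0.695, -0.119, 0.699]
ft_force: [0.9, 0.7, 0.0]
finger_gap: 0.0886
```

>>> move_arm(
  deltas=[
    [[-10, 10, 0], [0, 0, 0]],
    [[-20, 20, 0], [0, 0, 0]],
    [[-20, 25, 0], [0, 0, 0]],
    [[-20, 25, 0], [0, 0, 0]],
    [[-20, 25, 0], [0, 0, 0]],
    [[-20, 25, 0], [0, 0, 0]],
    [[-15, 15, 0], [0, 0, 0]],
    [[0, 0, 0], [0, 0, 0]],
  ],
)

```text
t: 31.65
eef_pos: [0.4038, 0.4339, 0.2468]
tool_rot: [0.117, 0.699, -0.117, 0.695]
ft_force: [-0.1, 0.7, 0.0]
finger_gap: 0.0877
```

```bash
python3 - <<'E'
from h import *
st=state();e=st["eef_pos"];print(e,st["ft_force"],st["finger_gap"],st["t"])
S=snapshot("side");T=snapshot("top")
cv2.imwrite("pics/f_s.png",S["color"][:,:,::-1]);cv2.imwrite("pics/f_t.png",T["color"][:,:,::-1])
for n in ("shade_rim","brush","jar","lamp_seat"):
  for c in ("side","top"): print(n,c,[(np.round(r["pixel"],1).tolist(),round(r["score"],2)) for r in finder.place_of(c,n)][:2])
E
```

```text
[0.40380004 0.43386669 0.24677236] [-0.11548522  0.68068045  0.04740627] 0.08767394993069495 31.65
shade_rim side []
shade_rim top [([149.0, 289.4], 0.7)]
brush side [([381.9, 334.3], 0.61)]
brush top [([409.8, 161.6], 0.63), ([313.6, 320.8], 0.61)]
jar side [([380.1, 340.4], 0.74)]
jar top [([316.9, 316.1], 0.56)]
lamp_seat side []
lamp_seat top [([165.0, 297.4], 0.7)]
```

View pics/f_s.png

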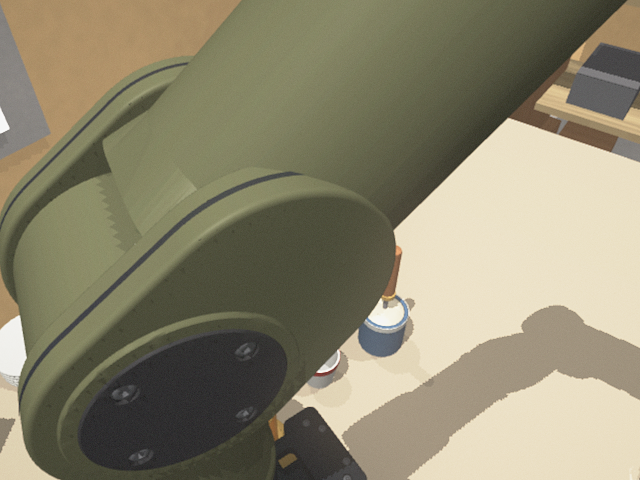

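View pics/f_t.png

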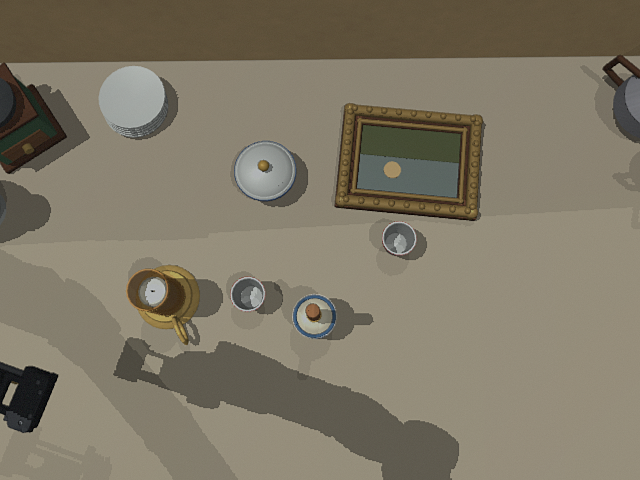

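The shade is on the lamp (top view, rim about (150,291)) and the other wares haven't moved. A quick check on whether it sits fully home.

```bash
python3 - <<'E'
from h import *
T=snapshot("top");b=(255,335,115,215)
ov=cv2.resize(T["color"][b[0]:b[1],b[2]:b[3],::-1],None,fx=7,fy=7,interpolation=2)
cv2.imwrite("pics/g0.png",ov)
for zz,r,col in ((.138,.034,(0,255,0)),(.018,.034,(255,255,0)),(.018,.045,(0,0,255))):
    p=((proj(T,circ(.5348,.2825,zz,r))-[b[2],b[0]])*7+3);cv2.polylines(ov,[(p*16).astype(np.int32)],True,col,1,cv2.LINE_AA,4)
cv2.imwrite("pics/g.png",ov)
E
```

```text
(no output)
```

View pics/g.png

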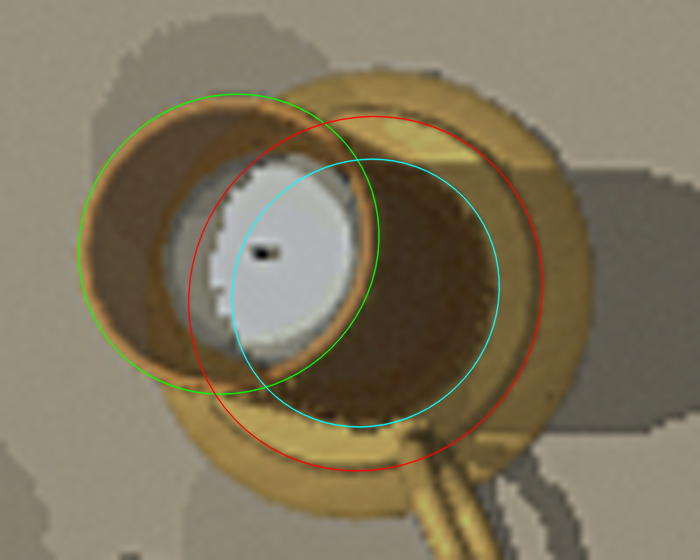

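```bash
python3 - <<'E'
from bench import env,state
print(state()["t"]);print(env.hand_in())
E
```

```text
32.2
the job is handed in; nothing more can be done
None
```

The job is handed in, with 32.2 s of the 72 s used; no verdict comes back.

- **Brushing:** I took the brush from the jar and swept the inside of the shade with two full down-and-up strokes. The brush foot went to about 7 mm above the bottom each time, up to 77 mm after the first stroke and clear out of the shade after the second. The brush is back upright in its jar.
- **Shade on lamp:** I lifted the shade upright and lowered it over the candle. It touched the flange at the calculated seat height (tool at 98.7 mm, about a 6 N rise) before I let go.

**Last checks:**
- The top camera shows the rim and lower end of the shade within about 1 px of where they should be when fully home. The cups, bowl, frame and jar look unmoved.
- The arm blocked the side camera at the end, so it could not confirm the seating. Its last clear view, just before release, showed the shade down on the flange.
- The finder missed the shade rim and lamp seat in the final side picture. In the top view its best guess for the brush landed on the picture frame, so I judged the brush by eye.

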